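Set a batch of plates on the magnetic chuck

ROBOT

A 6-joint arm with a two-finger parallel gripper is mounted at the origin on the work surface. World frame = base frame: x ahead of the robot, y to its left, z up, the work surface at z = 0. Lengths are in m, angles in rad, forces in N, time in s.
With the tool pointing down it reaches from about 0.4 to 0.825 m from the base axis. Payload 7 kg.
Tool frame: the origin (TCP) lies on the centre line of the jaws, within the pads' length; the fingertips stand tip_reach ahead of it and the grasp point (between the pads) is the TCP (tip_reach is the distance from the TCP to the fingertips, in m); z points along the fingers, y is the line along which they close (so a half turn about z gives the same grasp; the last joint's range is limited). The gripper opens to 88 mm and grips with 3 to 60 N. Pads are 19 mm wide; open, the fingers measure 130 mm over their backs; the gripper's body (78 mm by 193 mm) begins 47 mm behind the grasp point.
Start: joints at [1.5, 0.359, 0.012, 0, -1.224, -0.288], TCP at [0.237, 0.632, 0.246] pointing down, gripper open.
Joint ranges: [-3.07, 3.07], [-1.43, 2.12], [-1.02, 1.25], [-3.03, 1.67], [-3.05, -0], [-3.03, 3.03]. Speed limits (rad/s): [2.39, 2.39, 3.01, 3.14, 3.14, 3.14].

INTERFACE

Orientations are given as [roll, pitch, yaw] about the fixed x, y, z axes, in that order (R = Rz(yaw) Ry(pitch) Rx(roll)).
In Python, from station import get_state, grab_frame, calibration, job_done, find_in, mark_of, tip_reach gives the robot as it stands.
- The arm moves only by the shell command python3 -m handwheel 'ROWS' [OPENING] [FORCE]. ROWS is JSON, a list of rows, each an object with "delta_pos": the shift along the world's x, y, z in units of 30 mm (1.0 is 30 mm), a list of three; "dr": the turn, a rotation vector about the world's x, y, z in degrees, a list of three. In form: [{"delta_pos": [tx, ty, tz], "dr": [rx, ry, rz]}, ...]. A call has 1 to 10 rows; each row shifts and turns the commanded pose from where the row before left it; what a row does not reach is not made up. A row lasts 1/10 s, in which the tool goes at most 50 mm and 8.59 degrees, less where a joint would pass 70% of its speed; a pose out of reach is approached as far as the arm can. A call is refused whole if a number of a shift passes 1 or a number of a turn 8.59, either way. A call with a gripper value outside its range is refused whole. OPENING is the closure, from -1 (fully open) to 1 (shut), set as the call begins (- or left out, the last holds). The fingers move at their own pace and stop on an object; FORCE is the grip in N (left out, the last holds). Time passes only in rows, so rows that do not move let the fingers close. It gives the time, the measured TCP pose, the force, the opening and the grip force at its end, in the units of the state.
- get_state(): the state, without advancing time (a new reading comes with each control period).
- grab_frame(name): name is "side" or "top"; returns the picture (480x640x3 uint8, red, green, blue); there is no depth.
- calibration(name): a dict with "fx", "fy", "cx", "cy" (pixels), "k1" (the pictures are not rectified: a ray, as slopes to the right and down, at radius r is drawn at 1 + k1 r^2 times it, then the intrinsics apply), "extrinsics" (4x4, takes a point from world to camera coordinates). Camera axes: x right, y down, z forward; pixel columns grow to the right and rows downward; lengths in m; the calibration is good to about 2 mm. A picture is of the moment at which its call begins. calibration takes no time and is no camera call.
- job_done(): hands the job in; it is judged then, once.
Trained networks look in the newest picture that a camera, given by its name, has taken for a name from the list of things; names that differ only in an ending like _2 or _b are one class to them, and where a whole thing is asked for, a point or a joint stands for the part that bears it (a point fixed in the world has none). Each returns a list of dicts, best first, with "conf" (0 to 1); they miss things now and then, are a little off and sometimes report something else, mostly with a low value. They report only what shows in the picture. A call takes as long as a camera call. They do not tell look-alikes from the thing itself.
- find_in(camera, query): "location" ([column, row] in pixels, amid what is visible of it).
- mark_of(camera, query): "location" ([column, row] in pixels: a listed point, or the origin of a listed thing).
The state is a dict: "t": time; "q": joint angles; "qd": joint speeds; "joint_efforts": joint torques, N m; "eef_pos": TCP position; "ee_rot": TCP orientation; "force": force on the tool from outside, world axes, zero at the start; "moment": the same for the moment, N m; "width": finger opening in m; "gripper_force": force on a finger pad.
Only numpy, scipy, OpenCV 4.12 (cv2) and the standard library are available. Lean on these libraries where they do the work, as an engineer would, in place of code of your own. Each camera call takes 0.05 s, during which the arm holds its last target. There are 200 camera calls.

TASK

Set up the steel plates on the magnetic chuck for grinding: pull the front guard all the way down, lay every plate flat on the chuck, clear of the stops and with a short edge facing the back rail, one per corner in any corners, and with the push block, not with the fingers, nudge each one home until it touches both the back rail and its end stop. Only when all of them are home, swing the magnet lever straight up to half hold. Stand the push block back on its mat and push the guard fully shut, leaving everything else on the bench alone.

Things in the scene. Friction and masses are not known exactly. Their poses are not given: they have to be found in the camera images.
- chuck: magnetic chuck in a green guard tray, fixed to the bench; origin under its middle at bench level, x away from the robot, y to the left, z up. Chuck top 60 mm up, x -65 to 70 mm, y -195 to 195 mm; back rail face at x = 55 mm. Guard walls at the back (x = 88 mm) and sides (y = +-218 mm) reach 110 mm above the bench. The magnet is not simulated: plates are never attracted
- corner1 (a point): left square corner, at chuck-top height, where the faces of back rail and an end stop meet; x away from the robot to the rail, y left to the stop, z up. Rail and stop are 8 mm tall; the stop is 12 mm wide and runs 60 mm from the rail to the front. A plate home here has its length along x and its centre at (-45, -22.5, 5) mm. The corners are 130 mm apart: 118 mm free between stops
- corner2 (a point): middle square corner, at chuck-top height, where the faces of back rail and an end stop meet; x away from the robot to the rail, y left to the stop, z up. Rail and stop are 8 mm tall; the stop is 12 mm wide and runs 60 mm from the rail to the front. A plate home here has its length along x and its centre at (-45, -22.5, 5) mm
- corner3 (a point): right square corner, at chuck-top height, where the faces of back rail and an end stop meet; x away from the robot to the rail, y left to the stop, z up. Rail and stop are 8 mm tall; the stop is 12 mm wide and runs 60 mm from the rail to the front. A plate home here has its length along x and its centre at (-45, -22.5, 5) mm. 115 mm of chuck are free to its right
- flap (a joint): angle of the front guard flap about its bottom edge: 0 = shut (upright), grows as its top comes down towards the robot, 1.571 = fully down (level). Its stiff hinge leaves it wherever it is let go; about 3 to 8 N at the bar moves it
- flap_hinge (a point): middle of the flap's hinge axis, 45 mm above the bench, axis along the chuck's y. The flap is a sheet 350 mm wide, 6 mm thick, reaching 81 mm from the hinge
- flap_bar (a point): middle of the flap's round pull bar, 14 mm diameter, 160 mm long along the chuck's y, 115 mm from the hinge axis in the flap's plane, on two 10 mm wide posts 70 mm either side of the middle; 27 mm clear between bar and sheet. On top when the flap is shut; on the robot's side, 45 mm above the bench, when it is down
- lever (a joint): angle of the magnet lever on the chuck's right-hand end: 0 = straight up (half hold), negative = leaning towards the robot (off, where it starts), positive = leaning away (full hold), limits +-1.3. It stays where it is left; about 2 to 3 N at the knob moves it
- lever_knob (a point): centre of the round black knob, 32 mm diameter, at the lever's end, 95 mm from the pivot; the lever below it is a bar 12 x 8 mm
- lever_pivot (a point): the point on the lever's pivot axis level with the knob's swing plane, 75 mm above the bench; the axis is along the chuck's y
- plateA_mid (a point): flat steel plate 90 x 45 x 10 mm, about 0.32 kg (bolt holes only marked on it); the point is its centre, half-way up, x along its 90 mm length, y along its 45 mm width. Lies flat on the bench left of the chuck at the start. There are two or three such plates; an absent one has no pose
- plateB_mid (a point): flat steel plate 90 x 45 x 10 mm, about 0.32 kg (bolt holes only marked on it); the point is its centre, half-way up, x along its 90 mm length, y along its 45 mm width. Lies flat on the bench left of the chuck at the start. There are two or three such plates; an absent one has no pose
- plateC_mid (a point): flat steel plate 90 x 45 x 10 mm, about 0.32 kg (bolt holes only marked on it); the point is its centre, half-way up, x along its 90 mm length, y along its 45 mm width. Lies flat on the bench left of the chuck at the start. There are two or three such plates; an absent one has no pose
- block_mid (a point): push block, 80 mm tall, 0.3 kg: brass foot 80 x 26 x 20 mm with an upright wooden handle 40 x 24 x 60 mm in the middle of its top; the point is its centre 40 mm above its underside, x along the foot's 80 mm length, y across its 26 mm width (handle 24 mm thick that way), z up. It stands on the mat at the start
- mat_top (a point): centre of the top of the black rubber mat, 140 (x) x 110 (y) x 4 mm, fixed to the bench on the right; the push block's place
- tin: round tin 64 mm across, 75 mm tall; a bystander, to be left alone; origin at the centre of its underside
- discbox: cardboard box 115 x 115 x 45 mm; a bystander, to be left alone; origin at the centre of its underside
- wrench: combination wrench lying flat; a bystander, to be left alone
- mug: white mug; a bystander, to be left alone; origin at the centre of its underside
- flange: round steel flange 68 mm across, 30 mm tall; a bystander, to be left alone; origin at the centre of its underside
- tape: tape measure 70 x 35 x 65 mm; a bystander, to be left alone; origin at the centre of its underside
- boltjar: jar 70 mm across, 90 mm tall; a bystander, to be left alone; origin at the centre of its underside
There are look-alikes about, which are no part of the job. What is shaped like the part that bears plateC_mid but green is not meant. There is more than one size of the part that bears block_mid; the job needs the larger.

How it is judged:
By the outcome, as a careful person would: the job done as asked, in the order asked, and still so for the second after the job is handed in, with the robot touching nothing.
Of plateA, plateB, plateC only 2 to 3 are there at a start; the rules pass over those that are not, and their reading is None.
At some moment in a run one of plateA, plateB, plateC may be knocked a few centimetres aside while the robot is not near it.
It also fails if it takes over 210 s, if anything falls off the work surface, if the arm or the gripper's body presses on something with over 40 N, if the wrist force passes 120 N, or if a joint passes its speed limit or range.

## Working session

There is one attempt and no reset: what is moved stays moved. The work goes in short steps, Python scripts to look and compute and a shell command to move; the robot and the scene stay as the last step left them, time stands still between calls to the robot, and variables do not carry over. Pictures are saved under pics/ and viewed, at most 14 in all, crops included, and the job is handed in when it is done.

```bash
ls; mkdir -p pics
cat > h.py <<'E'
import numpy as np, cv2, json
from station import *
def cal(n):
    c=calibration(n); return c, np.array(c["extrinsics"])
def ray(n,px):
    c,T=cal(n); u=(px[0]-c["cx"])/c["fx"]; v=(px[1]-c["cy"])/c["fy"]
    rd=np.hypot(u,v); r=rd
    for _ in range(20): r=rd/(1+c["k1"]*r*r)
    s=r/rd if rd>0 else 1
    R=T[:3,:3]; o=-R.T@T[:3,3]; d=R.T@np.array([u*s,v*s,1]); return o,d
def at_z(n,px,z):
    o,d=ray(n,px); return o+d*(z-o[2])/d[2]
def proj(n,p):
    c,T=cal(n); q=T[:3,:3]@np.array(p)+T[:3,3]; u,v=q[:2]/q[2]; k=1+c["k1"]*(u*u+v*v)
    return np.array([c["cx"]+c["fx"]*u*k, c["cy"]+c["fy"]*v*k])
def tri(pa,pb,a="side",b="top"):
    o1,d1=ray(a,pa);o2,d2=ray(b,pb); d1/=np.linalg.norm(d1); d2/=np.linalg.norm(d2)
    s=np.linalg.lstsq(np.c_[d1,-d2],o2-o1,rcond=None)[0]
    p,q=o1+s[0]*d1,o2+s[1]*d2; return (p+q)/2, np.linalg.norm(p-q)
def save(n,f):
    im=grab_frame(n); cv2.imwrite("pics/"+f,im[:,:,::-1]); return im
E
python3 - <<'E'
from h import *
s=get_state(); print({k:np.round(v,3).tolist() for k,v in s.items()}, tip_reach if not callable(tip_reach) else tip_reach())
for n in("top","side"):
    save(n,n+"0.png"); c,T=cal(n); print(n,{k:c[k] for k in("fx","cx","cy","k1")},(-T[:3,:3].T@T[:3,3]).round(3))
    for q in "corner1 corner2 corner3 flap_hinge flap_bar lever_knob lever_pivot plateA_mid block_mid mat_top tin discbox wrench mug flange tape boltjar chuck".split():
        print(q,[(np.round(m["location"]).tolist(),round(m["conf"],2)) for m in mark_of(n,q)][:6])
E
```

```text
pics
{'t': 0.0, 'q': [1.5, 0.359, 0.011, -0.0, -1.224, -0.288], 'qd': [-0.001, -0.001, -0.001, 0.001, -0.001, -0.0], 'joint_efforts': [-0.001, -58.272, 29.306, 6.997, 0.007, -0.0], 'eef_pos': [0.237, 0.632, 0.245], 'ee_rot': [3.14, -0.0, -0.359], 'force': [-0.022, -0.144, 1.099], 'moment': [0.009, 0.025, -0.011], 'gripper_force': 0.0, 'width': 0.087} 0.019
top {'fx': 618.9143423285547, 'cx': 322.2655920775812, 'cy': 237.34330682190011, 'k1': 0.051085555408199465} [0.231 0.04  1.48 ]
corner1 [([259.0, 170.0], 0.9), ([364.0, 170.0], 0.69), ([312.0, 169.0], 0.57)]
corner2 [([259.0, 170.0], 0.9), ([364.0, 170.0], 0.69), ([312.0, 169.0], 0.57)]
corner3 [([259.0, 170.0], 0.9), ([364.0, 170.0], 0.69), ([312.0, 169.0], 0.57)]
flap_hinge [([335.0, 230.0], 0.72)]
flap_bar [([331.0, 225.0], 0.6)]
lever_knob []
lever_pivot [([433.0, 189.0], 0.85)]
plateA_mid []
block_mid [([499.0, 253.0], 0.84), ([440.0, 256.0], 0.78)]
mat_top [([496.0, 262.0], 0.64)]
tin [([129.0, 243.0], 0.69), ([499.0, 253.0], 0.6), ([335.0, 219.0], 0.58)]
discbox [([500.0, 175.0], 0.59)]
wrench [([205.0, 174.0], 0.89)]
mug [
[... 674 characters left out ...]
157.0], 0.51)]
flap_hinge [([324.0, 246.0], 0.71)]
flap_bar [([445.0, 180.0], 0.74), ([325.0, 220.0], 0.63)]
lever_knob [([355.0, 164.0], 0.5)]
lever_pivot [([324.0, 166.0], 0.9)]
plateA_mid []
block_mid [([391.0, 154.0], 0.63), ([377.0, 186.0], 0.52)]
mat_top [([394.0, 166.0], 0.68)]
tin [([240.0, 448.0], 0.93), ([393.0, 342.0], 0.73), ([390.0, 157.0], 0.53)]
discbox [([327.0, 143.0], 0.66)]
wrench [([205.0, 349.0], 0.91), ([306.0, 416.0], 0.49)]
mug [([375.0, 451.0], 0.67)]
flange [([391.0, 343.0], 0.85), ([260.0, 245.0], 0.57), ([391.0, 169.0], 0.56)]
tape [([416.0, 215.0], 0.71)]
boltjar [([447.0, 180.0], 0.9), ([303.0, 415.0], 0.7)]
chuck [([290.0, 249.0], 0.92), ([259.0, 246.0], 0.36)]
```

View pics/top0.png

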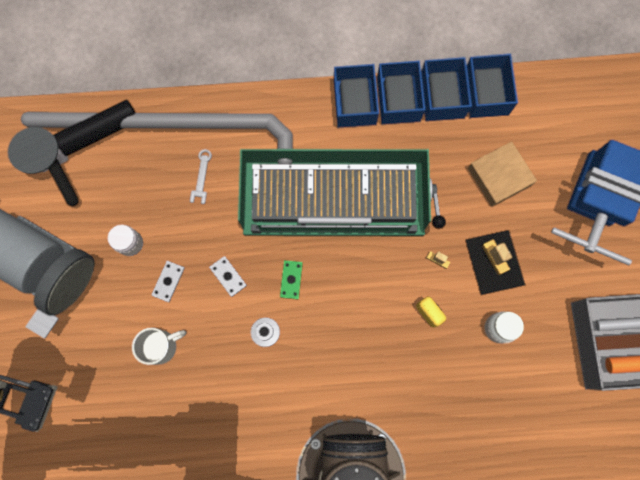

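View pics/side0.png

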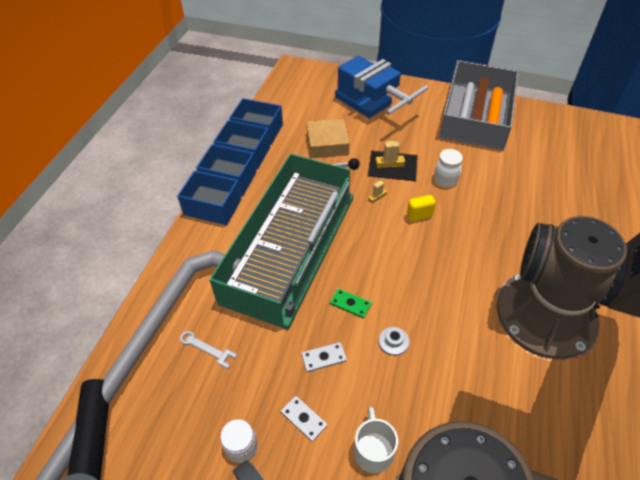

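The top view shows a shut flap with its bar at (335,221), and the lever knob at (438,222) leaning towards the robot. Three things are shaped like plates: grey at (168,282) and (228,276), and green at (291,280). The green one is the look-alike, so the two grey ones are meant. There are two blocks, at (498,257) on the mat and (439,259) off it. The larger one on the mat is meant.

Run:
```python
from h import *
im=cv2.imread("pics/top0.png"); ims=cv2.imread("pics/side0.png")
print("base px",proj("top",[0,0,0]),proj("side",[0,0,0]),"tcp",proj("top",get_state()["eef_pos"]),proj("side",get_state()["eef_pos"]))
C={}
for n,px in (("top",[(259,170),(312,169),(364,170)]),("side",[(236,284),(256,242),(285,208)])):
    print(n,[at_z(n,p,.06).round(4).tolist() for p in px])
a=[tri(s,t) for s,t in zip([(236,284),(256,242),(285,208)],[(259,170),(312,169),(364,170)])]; print([(p.round(4),e.round(4)) for p,e in a])
print("pivot",tri((324,166),(433,189)),"hinge",tri((324,246),(335,230)),"bar",tri((325,220),(331,225)),tri((325,220),(335,220)))
print("knob",tri((355,164),(438,222)),"block",tri((391,154),(499,253)),"mat",at_z("top",(496,262),.004),at_z("side",(394,166),.004))
# grey plates by segmentation
for n,I,cs in(("top",im,[(168,282),(228,276),(291,280)]),("side",ims,[(304,418),(324,356)])):
    hsv=cv2.cvtColor(I,cv2.COLOR_BGR2HSV)
    m=((hsv[...,1]<70)&(hsv[...,2]>120)).astype(np.uint8) 
    for c in cs:
        mm=m.copy(); 
        if c[0]==291: mm=((hsv[...,0]>50)&(hsv[...,0]<75)&(hsv[...,1]>150)).astype(np.uint8)
        z=np.zeros_like(mm); cv2.circle(z,c,32,1,-1); mm=cv2.morphologyEx(mm*z,cv2.MORPH_CLOSE,np.ones((7,7)))
        k,l,st,ce=cv2.connectedComponentsWithStats(mm); j=1+np.argmax(st[1:,4])
        ct=max(cv2.findContours((l==j).astype(np.uint8),0,1)[0],key=cv2.contourArea)
        w=np.array([at_z(n,p[0],.01)[:2] for p in ct]).astype(np.float32)*1000
        print(n,c,cv2.minAreaRect(w))
c=[]
for n,x,y,w,h in(("top",500,257,50,45),("top",439,259,50,45),("top",198,279,70,45),("top",435,215,40,45)):
    I=im[y-h//2-5:y+h//2+5,x-w//2:x+w//2]; c.append(cv2.resize(I,(400,300),interpolation=cv2.INTER_CUBIC))
cv2.imwrite("pics/crop0.png",np.vstack([np.hstack(c[:2]),np.hstack(c[2:])]))
```

```text
base px [350.5026484  474.51655279] [545.70119673 313.20560306] tcp [ 16.1603568  391.71289269] [403.22783902 561.25218008]
top [[0.7106, 0.1635, 0.06], [0.7038, 0.0365, 0.06], [0.6919, -0.0878, 0.06]]
side [[0.7071, 0.1678, 0.06], [0.7089, 0.0396, 0.06], [0.679, -0.0862, 0.06]]
[(array([0.7113, 0.1639, 0.0535]), np.float64(0.0029)), (array([0.7079, 0.0367, 0.0555]), np.float64(0.0051)), (array([ 0.6858, -0.088 ,  0.0592]), np.float64(0.0122))]
pivot (array([ 0.62417244, -0.24277162,  0.08166339]), np.float64(0.003982220337498344)) hinge (array([ 0.55141306, -0.00751571,  0.04565709]), np.float64(0.0034349890534565047)) bar (array([0.54125592, 0.0041251 , 0.1580357 ]), np.float64(0.0029077672993015747)) (array([ 0.54940136, -0.00597793,  0.14678169]), np.float64(0.007156419273238263))
knob (array([ 0.53711103, -0.23853044,  0.11610597]), np.float64(0.002826757646862953)) block (array([ 0.46801592, -0.38765578,  0.04092031]), np.float64(0.004590529692084496)) mat [ 0.45515681 -0.38870937  0.004     ] [ 0.45177349 -0.38027565  0.004     ]
top (168, 282) ((466.6715393066406, 399.6898193359375), (46.739707946777344, 90.39250183105469), 64.54496765136719)
top (228, 276) ((468.02740478515625, 256.56195068359375), (91.49970245361328, 46.54676818847656), 33.3245964050293)Traceback (most recent call last):
  File "<stdin>", line 18, in <module>
    return _wrapfunc(a, 'argmax', axis=axis, out=out, **kwds)
    return bound(*args, **kwds)
ValueError: attempt to get argmax of an empty sequence
```

```bash
cat > fit.py <<'E'
from h import *
from scipy.optimize import least_squares
def W(p,q):
    c,s=np.cos(p[2]),np.sin(p[2]); return np.array([p[0]+c*q[0]-s*q[1],p[1]+s*q[0]+c*q[1],q[2]])
M={"c1":(.055,.130,.06),"c2":(.055,0,.06),"c3":(.055,-.130,.06)}
E
python3 - <<'E'
from fit import *
import itertools
obs=[("top","c1",(259,170)),("top","c2",(312,169)),("top","c3",(364,170)),("side","c1",(236,284)),("side","c2",(256,242)),("side","c3",(285,208))]
# y offset of corner in chuck unknown: use corners frame + check with tray
def f(p): return np.concatenate([proj(n,W(p,M[k]))-u for n,k,u in obs])
r=least_squares(f,[.65,.0,0],loss="soft_l1"); print(r.x.round(4),f(r.x).round(1))
p=r.x; 
print("hinge top in chuck", [(lambda g:(np.array([[np.cos(p[2]),np.sin(p[2])],[-np.sin(p[2]),np.cos(p[2])]])@(g[:2]-p[:2])).round(3))(at_z(n,u,.045)) for n,u in(("top",(335,230)),("side",(324,246)))])
im=cv2.imread("pics/top0.png"); ims=cv2.imread("pics/side0.png")
def draw(n,I,box,sc):
    x0,y0,x1,y1=box; J=cv2.resize(I[y0:y1,x0:x1],None,fx=sc,fy=sc,interpolation=cv2.INTER_CUBIC)
    for z,pts,col in((.06,[(.055,-.195),(.055,.195),(-.065,.195),(-.065,-.195)],(0,0,255)),(.11,[(.088,-.218),(.088,.218),(-.08,.218),(-.08,-.218)],(255,0,255))):
        q=np.array([(proj(n,W(p,(*a,z)))-[x0,y0])*sc+sc/2 for a in pts]).astype(int); cv2.polylines(J,[q],True,col,1)
    return J
a=draw("top",im,(233,140,453,250),3.6); 
cv2.imwrite("pics/crop1.png",a)
b=draw("side",ims,(200,140,370,330),3); cv2.imwrite("pics/crop2.png",b)
E
```

```text
[ 0.6461  0.0421 -0.0761] [-1.7  0.1 -0.5  1.2  1.7  0.2 -1.4 -0.5  3.3  0.2 -3.7 -2.5]
hinge top in chuck [array([-0.089, -0.056]), array([-0.092, -0.057])]
```

View pics/crop1.png

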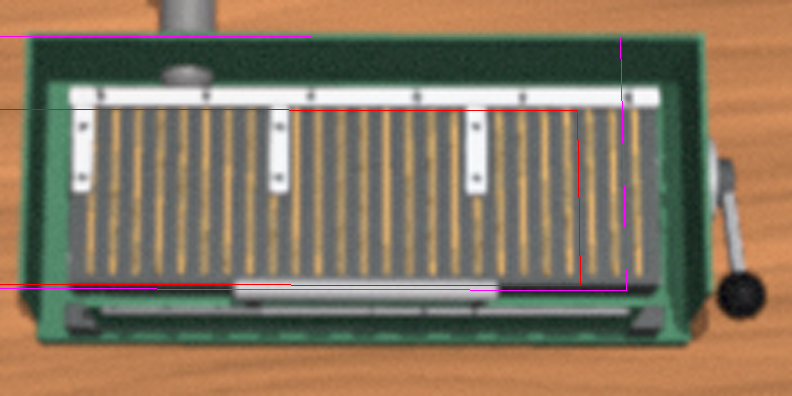

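View pics/crop2.png

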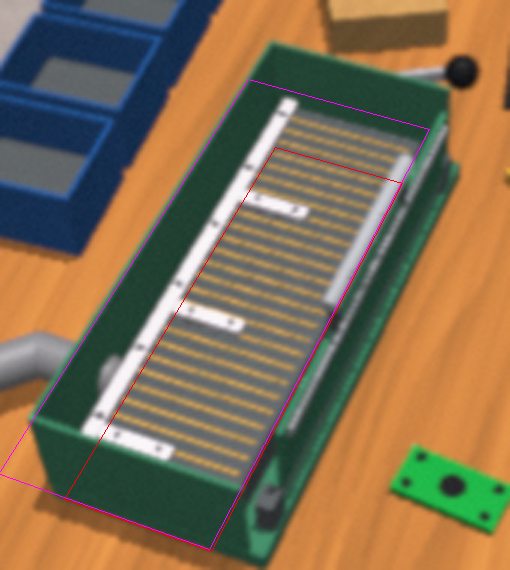

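```bash
cat > fit.py <<'E'
from h import *
from scipy.optimize import least_squares
def W(p,q):
    c,s=np.cos(p[2]),np.sin(p[2]); return np.array([p[0]+c*q[0]-s*q[1],p[1]+s*q[0]+c*q[1],q[2]])
def Winv(p,g):
    c,s=np.cos(p[2]),np.sin(p[2]); d=np.array(g[:2])-p[:2]; return np.array([c*d[0]+s*d[1],-s*d[0]+c*d[1]])
E
python3 - <<'E'
from fit import *
T=lambda u,v:(u/3.6+233-.4,v/3.6+140-.4); S=lambda u,v:(u/3+200-.4,v/3+140-.4)
obs=[("top",(.055,.18,.06),T(91,107)),("top",(.055,.05,.06),T(289,108)),("top",(.055,-.08,.06),T(487,110)),
("top",(-.065,.195,.06),T(70,285)),("top",(.055,-.195,.068),T(660,104)),("top",(-.065,-.195,.06),T(656,290)),
("side",(.055,.18,.068),S(120,425)),("side",(.055,.05,.068),S(192,301)),("side",(.055,-.08,.068),S(258,190)),("side",(-.065,.195,.06),S(238,485))]
f=lambda p:np.concatenate([proj(n,W(p,m))-u for n,m,u in obs])
r=least_squares(f,[.65,.0,0],loss="soft_l1"); p=r.x; print(p.round(4)); print(f(p).reshape(-1,2).round(1).tolist())
np.save("p.npy",p)
im=cv2.imread("pics/top0.png"); ims=cv2.imread("pics/side0.png")
def draw(n,I,box,sc,H):
    x0,y0,x1,y1=box; J=cv2.resize(I[y0:y1,x0:x1],None,fx=sc,fy=sc,interpolation=cv2.INTER_CUBIC)
    for z,pts,col in((.06,[(.055,-.195),(.055,.195),(-.065,.195),(-.065,-.195)],(0,0,255)),(.11,[(.088,-.218),(.088,.218),(-.08,.218),(-.08,-.218)],(255,0,255)),
      (.06,[(.055,.18),(-.005,.18),(-.005,.192)],(0,255,255)),(.06,[(.055,-.08),(-.005,-.08),(-.005,-.068)],(0,255,255)),(.16,[(-.088,.08),(-.088,-.08)],(255,255,0)),(.045,[(-.088,.175),(-.088,-.175)],(255,255,0))):
        q=np.array([(proj(n,W(p,(*a,z)))-[x0,y0]+.5)*sc for a in pts]).astype(int); cv2.polylines(J,[q],len(pts)>3,col,1)
    return cv2.copyMakeBorder(J,0,max(0,H-J.shape[0]),0,0,cv2.BORDER_CONSTANT)[:H]
def crop(x,y,w,h): return cv2.resize(im[y-h//2:y+h//2,x-w//2:x+w//2],(150,112),interpolation=cv2.INTER_CUBIC)
a=draw("top",im,(233,140,453,250),2.2,520); b=draw("side",ims,(200,140,370,330),1.8,520)
for i,c in enumerate([(500,257),(439,259),(198,279)]): a[300:412,i*155:i*155+150]=crop(*c,60 if i<2 else 100,45 if i<2 else 75)
cv2.imwrite("pics/crop3.png",np.hstack([a,b]))
rows=dict(pivotTop=Winv(p,at_z("top",(433,189),.075)),pivotSide=Winv(p,at_z("side",(324,166),.075)))
print(rows)
# knob: dark disc, tri
k,e=tri(S(462,72),T(740,295)); print("knob",k,e,Winv(p,k))
k,e=tri(S(370,232),T(366,290)); print("bar",k,e,Winv(p,k))
for n,c in(("top",(496,262)),("side",(394,166))): print("mat",at_z(n,c,.004))
# mat and block segmentation in top
hsv=cv2.cvtColor(im,cv2.COLOR_BGR2HSV); m=(hsv[...,2]<45).astype(np.uint8); z=np.zeros_like(m); z[225:300,460:530]=1; m*=z
ct=np.vstack(cv2.findContours(m,0,1)[0]); print("mat",cv2.minAreaRect(np.array([at_z("top",q[0],.004)[:2] for q in ct],np.float32)*1000))
E
```

```text
[ 0.641  -0.0112 -0.0804]
[[1.0, 0.8], [0.2, 0.9], [-0.6, 0.6], [-0.9, -0.1], [-0.1, 1.4], [1.7, -0.5], [-4.7, -1.0], [-3.7, -0.8], [-3.4, -0.4], [1.1, 2.5]]
{'pivotTop': array([ 0.00584609, -0.23316517]), 'pivotSide': array([ 0.00236385, -0.2384048 ])}
knob [ 0.53968206 -0.23912643  0.11564171] 1.7476487764179226e-05 [-0.08271246 -0.23527829]
bar [ 0.55017007 -0.0039138   0.15765603] 9.861956031764607e-05 [-9.11435125e-02  1.70546909e-05]
mat [ 0.45515681 -0.38870937  0.004     ]
mat [ 0.45177349 -0.38027565  0.004     ]
mat ((456.102783203125, -384.8732604980469), (133.8520050048828, 103.69094848632812), 8.745795249938965)
```

View pics/crop3.png

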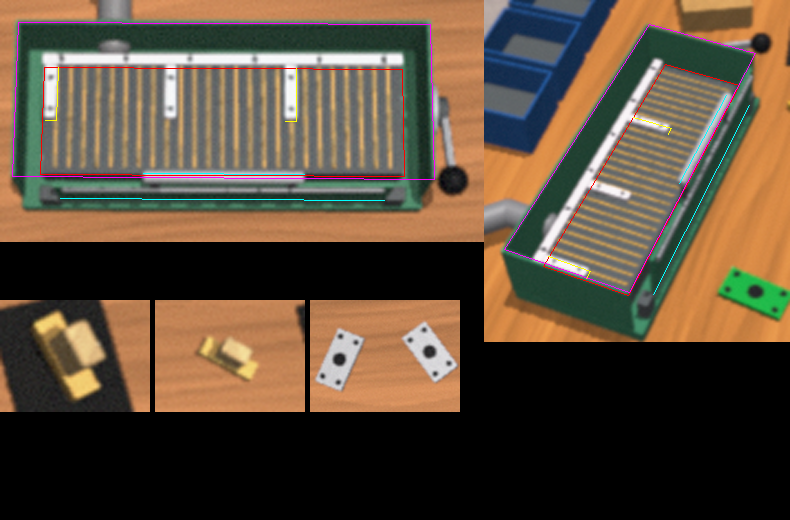

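Chuck fit: at about (.641, -.011) with yaw -0.080 rad, and the overlay agrees to about 1 px in the top view. The bar is at (.551, -.004, .158), and its height matches the expected .16. The crop confirms two grey plates with black marks and the larger block on the mat. The small block off the mat and the green plate stay where they are. Now moving to the bar.

```bash
H="python3 -m handwheel"
$H '[{"delta_pos":[0.47,-0.96,0],"dr":[0,0,-3.4]},{"delta_pos":[0.47,-0.96,0],"dr":[0,0,-3.4]},{"delta_pos":[0.47,-0.96,0],"dr":[0,0,-3.4]},{"delta_pos":[0.47,-0.96,0],"dr":[0,0,-3.4]},{"delta_pos":[0.47,-0.96,0],"dr":[0,0,-3.4]},{"delta_pos":[0.47,-0.96,0],"dr":[0,0,-3.4]},{"delta_pos":[0.47,-0.96,0],"dr":[0,0,-3.4]},{"delta_pos":[0.47,-0.96,0],"dr":[0,0,-3.4]},{"delta_pos":[0.47,-0.96,0],"dr":[0,0,-3.4]},{"delta_pos":[0.47,-0.96,0],"dr":[0,0,-3.4]}]' -1
$H '[{"delta_pos":[0.47,-0.96,0],"dr":[0,0,-3.4]},{"delta_pos":[0.47,-0.96,0],"dr":[0,0,-3.4]},{"delta_pos":[0.47,-0.96,0],"dr":[0,0,-3.4]},{"delta_pos":[0.47,-0.96,0],"dr":[0,0,-3.4]},{"delta_pos":[0.47,-0.96,0],"dr":[0,0,-3.4]},{"delta_pos":[0.47,-0.96,0],"dr":[0,0,-3.4]},{"delta_pos":[0.47,-0.96,0],"dr":[0,0,-3.4]},{"delta_pos":[0.47,-0.96,0],"dr":[0,0,-3.4]},{"delta_pos":[0.47,-0.96,0],"dr":[0,0,-3.4]},{"delta_pos":[0.47,-0.96,0],"dr":[0,0,-3.4]}]'
$H '[{"delta_pos":[0.5,-1,0],"dr":[0,0,-3]},{"delta_pos":[0.5,-1,0],"dr":[0,0,-3]},{"delta_pos":[0,0,0],"dr":[0,0,0]},{"delta_pos":[0,0,0],"dr":[0,0,0]}]'
python3 - <<'E'
from h import *
save("top","top1.png"); save("side","side1.png")
E
```

```text
t: 2.9
eef_pos: [0.3784, 0.3428, 0.2458]
ee_rot: [-3.141, 0.0, -0.954]
force: [0.3, 0.4, 0.6]
width: 0.0878
gripper_force: 0.0
t: 3.9
eef_pos: [0.5195, 0.0547, 0.2458]
ee_rot: [-3.141, 0.0, -1.548]
force: [0.6, -0.2, 0.2]
width: 0.0877
gripper_force: 0.0
t: 4.3
eef_pos: [0.5491, -0.0047, 0.2453]
ee_rot: [3.141, -0.0, -1.652]
force: [0.5, 0.2, 0.2]
width: 0.0878
gripper_force: 0.0
```

View pics/top1.png

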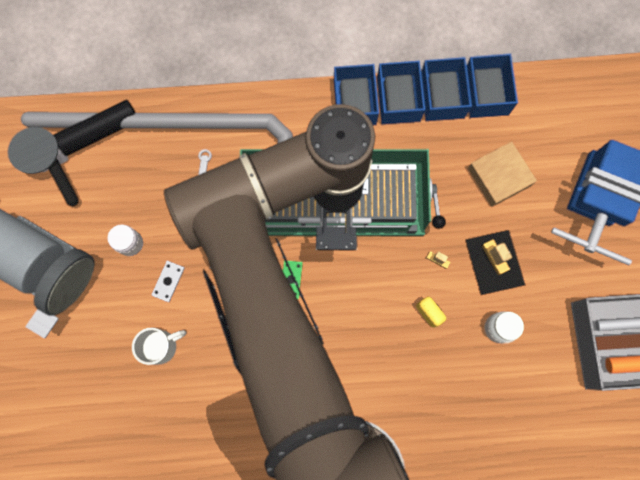

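```bash
python3 - <<'E'
from h import *
im=cv2.imread("pics/top1.png"); cv2.imwrite("pics/crop4.png",cv2.resize(im[230:360,0:200],None,fx=4,fy=4,interpolation=cv2.INTER_CUBIC))
p=at_z("top",(42,324),.01); print(p,np.hypot(*p[:2]),proj("side",p), (at_z("top",(33,330),.01)-at_z("top",(49,337),.01)))
E
H="python3 -m handwheel"
$H '[{"delta_pos":[0,0,-0.8],"dr":[0,0,0]},{"delta_pos":[0.06,0,-0.8],"dr":[0,0,0]},{"delta_pos":[0,0,-0.6],"dr":[0,0,0]},{"delta_pos":[0,0,-0.3],"dr":[0,0,0]},{"delta_pos":[0,0,0],"dr":[0,0,0]}]'
$H '[{"delta_pos":[0,0,0],"dr":[0,0,0]},{"delta_pos":[0,0,0],"dr":[0,0,0]},{"delta_pos":[0,0,0],"dr":[0,0,0]},{"delta_pos":[0,0,0],"dr":[0,0,0]},{"delta_pos":[0,0,0],"dr":[0,0,0]},{"delta_pos":[0,0,0],"dr":[0,0,0]},{"delta_pos":[0,0,0],"dr":[0,0,0]},{"delta_pos":[0,0,0],"dr":[0,0,0]}]' 1 20
```

```text
[0.3871277  0.69191918 0.01      ] 0.7928555980015966 [294.32537159 588.3725977 ] [0.01911409 0.03695661 0.        ]
t: 4.9
eef_pos: [0.5501, -0.0034, 0.1698]
ee_rot: [3.14, -0.001, -1.649]
force: [-0.4, -0.8, 0.1]
width: 0.0878
gripper_force: 0.0
t: 5.7
eef_pos: [0.5508, -0.004, 0.1706]
ee_rot: [3.142, -0.0, -1.65]
force: [0.6, 0.2, 0.4]
width: 0.0294
gripper_force: 0.0
```

View pics/crop4.png

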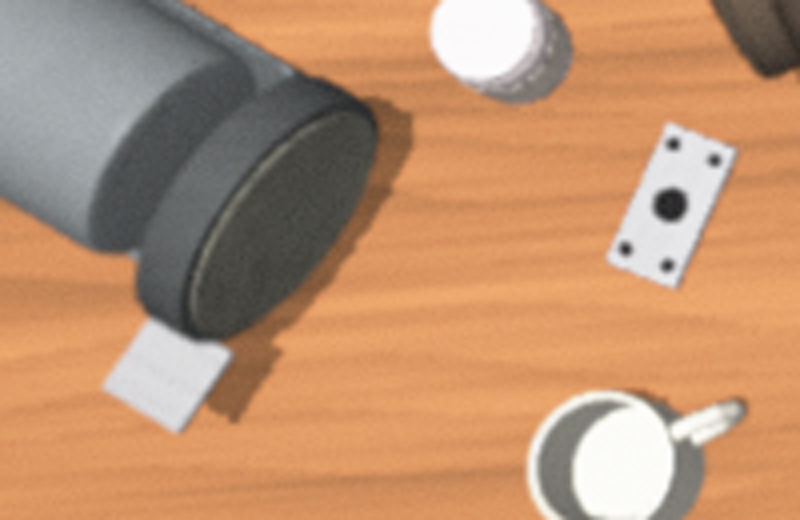

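The grey square at (42,325) has no marks and casts its own shadow, so it is the bench grinder's tool rest and not a plate. There are two plates. Finishing the grip on the bar, then following the arc in 9° steps.

```bash
H="python3 -m handwheel"
python3 - <<'E'
import numpy as np
t=np.radians(np.arange(0,91,6)); a=np.c_[-.115*np.sin(t),.115*np.cos(t)]; d=np.diff(a,axis=0)/.03
print(np.c_[d[:,0]*np.cos(.08),-d[:,0]*np.sin(.08),d[:,1]].round(2).tolist())
E
$H '[{"delta_pos":[0,0,0],"dr":[0,0,0]},{"delta_pos":[0,0,0],"dr":[0,0,0]},{"delta_pos":[0,0,0],"dr":[0,0,0]},{"delta_pos":[0,0,0],"dr":[0,0,0]},{"delta_pos":[0,0,0],"dr":[0,0,0]}]'
```

```text
[[-0.4, 0.03, -0.02], [-0.4, 0.03, -0.06], [-0.39, 0.03, -0.1], [-0.37, 0.03, -0.14], [-0.36, 0.03, -0.18], [-0.34, 0.03, -0.22], [-0.31, 0.02, -0.25], [-0.28, 0.02, -0.28], [-0.25, 0.02, -0.31], [-0.22, 0.02, -0.34], [-0.18, 0.01, -0.36], [-0.14, 0.01, -0.37], [-0.1, 0.01, -0.39], [-0.06, 0.01, -0.4], [-0.02, 0.0, -0.4]]
t: 6.2
eef_pos: [0.5511, -0.004, 0.1706]
ee_rot: [-3.141, 0.0, -1.65]
force: [2.6, 0.2, -2.0]
width: 0.0136
gripper_force: 20.0
```

Gripped: the width reads 13.6 mm on the 14 mm bar. Pulling along the arc.

```bash
H="python3 -m handwheel"
$H '[{"delta_pos":[-0.4,0.03,-0.02],"dr":[0,0,0]},{"delta_pos":[-0.4,0.03,-0.06],"dr":[0,0,0]},{"delta_pos":[-0.39,0.03,-0.1],"dr":[0,0,0]},{"delta_pos":[-0.37,0.03,-0.14],"dr":[0,0,0]},{"delta_pos":[-0.36,0.03,-0.18],"dr":[0,0,0]},{"delta_pos":[-0.34,0.03,-0.22],"dr":[0,0,0]},{"delta_pos":[-0.31,0.02,-0.25],"dr":[0,0,0]}]'
$H '[{"delta_pos":[-0.28,0.02,-0.28],"dr":[0,0,0]},{"delta_pos":[-0.25,0.02,-0.31],"dr":[0,0,0]},{"delta_pos":[-0.22,0.02,-0.34],"dr":[0,0,0]},{"delta_pos":[-0.18,0.01,-0.36],"dr":[0,0,0]}]'
$H '[{"delta_pos":[-0.14,0.01,-0.37],"dr":[0,0,0]},{"delta_pos":[-0.1,0.01,-0.39],"dr":[0,0,0]},{"delta_pos":[-0.06,0.01,-0.4],"dr":[0,0,0]},{"delta_pos":[-0.02,0,-0.4],"dr":[0,0,0]},{"delta_pos":[0,0,-0.06],"dr":[0,0,0]},{"delta_pos":[0,0,0],"dr":[0,0,0]}]'
```

```text
t: 6.9
eef_pos: [0.4753, 0.0021, 0.1426]
ee_rot: [-3.137, 0.001, -1.649]
force: [6.1, -2.8, 0.0]
width: 0.013
gripper_force: 20.0
t: 7.3
eef_pos: [0.4481, 0.0046, 0.1039]
ee_rot: [-3.136, 0.001, -1.649]
force: [7.7, -4.1, 0.9]
width: 0.0135
gripper_force: 20.0
t: 7.9
eef_pos: [0.4404, 0.0061, 0.0566]
ee_rot: [-3.134, 0.002, -1.648]
force: [5.7, -5.0, 13.2]
width: 0.0134
gripper_force: 20.0
```

```bash
H="python3 -m handwheel"
$H '[{"delta_pos":[0,0,0],"dr":[0,0,0]},{"delta_pos":[0,0,0],"dr":[0,0,0]},{"delta_pos":[0,0,0],"dr":[0,0,0]}]' 0.5
$H '[{"delta_pos":[0,0,0.5],"dr":[0,0,0]},{"delta_pos":[0,0,1],"dr":[0,0,0]},{"delta_pos":[0,0,1],"dr":[0,0,-6.5]},{"delta_pos":[0,0.5,1],"dr":[0,0,-6.5]},{"delta_pos":[0,1,1],"dr":[0,0,-6.5]},{"delta_pos":[0,1,1],"dr":[0,0,-6.5]},{"delta_pos":[0,0,0],"dr":[0,0,0]}]' -1
cat >> h.py <<'E'
def plates(n,I,z=.01,tint=70,vmin=120):
    "steel rectangles about 90x45 at height z: centre mm, length angle deg"
    hsv=cv2.cvtColor(I,cv2.COLOR_RGB2HSV); m=((hsv[...,1]<tint)&(hsv[...,2]>vmin)).astype(np.uint8)
    out=[]
    for ct in cv2.findContours(m,0,1)[0]:
        if cv2.contourArea(ct)<250: continue
        w=np.array([at_z(n,p[0],z)[:2] for p in ct],np.float32)*1000
        (c,(a,b),t)=cv2.minAreaRect(w); 
        if 75<max(a,b)<105 and 36<min(a,b)<58:
            out.append((np.round(c,1),np.round((a,b),1),round(((t if a>b else t+90)+90)%180-90,1)))
    return out
E
python3 - <<'E'
from h import *
for n in("top","side"): I=save(n,n+"2.png"); print(n,plates(n,I))
E
```

```text
t: 8.2
eef_pos: [0.4366, 0.0052, 0.0544]
ee_rot: [-3.141, 0.0, -1.65]
force: [1.9, 1.5, 1.5]
width: 0.0215
gripper_force: 1.2
t: 8.9
eef_pos: [0.4376, 0.0828, 0.2226]
ee_rot: [-3.139, 0.005, -2.106]
force: [-0.2, -0.1, -0.0]
width: 0.0722
gripper_force: 0.0Traceback (most recent call last):
  File "<stdin>", line 2, in <module>
  File "h.py", line 28, in plates
    w=np.array([at_z(n,p[0],z)[:2] for p in ct],np.float32)*1000
                ~~~~^^^^^^^^^^
  File "h.py", line 12, in at_z
    o,d=ray(n,px); return o+d*(z-o[2])/d[2]
        ~~~^^^^^^
  File "h.py", line 6, in ray
    c,T=cal(n); u=(px[0]-c["cx"])/c["fx"]; v=(px[1]-c["cy"])/c["fy"]
        ~~~^^^
  File "h.py", line 4, in cal
    c=calibration(n); return c, np.array(c["extrinsics"])
ValueError: time passes only in moves, steps and waits
```

```bash
python3 - <<'E'
s=open("h.py").read()
s=s.replace("def cal(n):\n    c=calibration(n);","import functools\n@functools.cache\ndef cal(n):\n    c=calibration(n);").replace("<250: continue","<250 or cv2.contourArea(ct)>3000: continue")
open("h.py","w").write(s)
E
python3 - <<'E'
from h import *
for n in("top","side"): I=save(n,n+"2.png"); print(n,plates(n,I))
E
```

```text
top [(array([466.2, 399.5]), array([47.4, 91.1]), -25.6)]
side [(array([466.8, 402.3]), array([46.7, 91. ]), -25.5), (array([468.3, 259.4]), array([91.5, 48.6]), 33.3), (array([ 912.3, -112.2]), array([85.7, 42.3]), 1.2)]
```

View pics/side2.png

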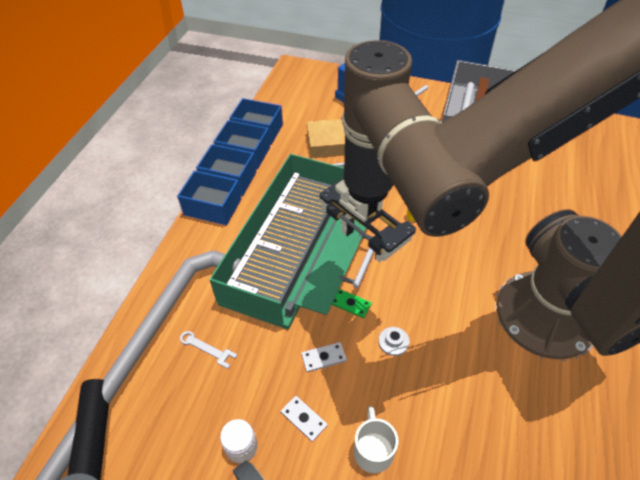

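The flap is down, with its bar near the bench at (365,268). Both plates are unmoved: A at (304,418) and B at (324,356). Fetching plate B.

```bash
H="python3 -m handwheel"
$H '[{"delta_pos":[0.15,0.84,-0.3],"dr":[0,0,-3.7]},{"delta_pos":[0.15,0.84,-0.3],"dr":[0,0,-3.7]},{"delta_pos":[0.15,0.84,-0.3],"dr":[0,0,-3.7]},{"delta_pos":[0.15,0.84,-0.3],"dr":[0,0,-3.7]},{"delta_pos":[0.15,0.84,-0.5],"dr":[0,0,-3.7]},{"delta_pos":[0.15,0.84,-0.5],"dr":[0,0,-3.7]},{"delta_pos":[0.12,0.8,-0.5],"dr":[0,0,-3.8]},{"delta_pos":[0,0,-0.8],"dr":[0,0,0]},{"delta_pos":[0,0,-0.8],"dr":[0,0,0]},{"delta_pos":[0,0,0],"dr":[0,0,0]}]' -1
python3 -c "
from h import *
s=get_state(); print(np.round(s['eef_pos'],4),np.degrees(s['ee_rot'][2]))"
```

```text
t: 10.05
eef_pos: [0.4644, 0.252, 0.0858]
ee_rot: [-3.14, -0.009, -2.559]
force: [-0.8, -0.3, 0.5]
width: 0.0879
gripper_force: 0.0
[0.4644 0.252  0.0858] -146.6124301544239
```

```bash
H="python3 -m handwheel"
$H '[{"delta_pos":[0,0.1,-0.5],"dr":[0,0,0]},{"delta_pos":[0,0,0],"dr":[0,0,0]},{"delta_pos":[0,0,0],"dr":[0,0,0]}]'
```

```text
t: 10.35
eef_pos: [0.4668, 0.2575, 0.0755]
ee_rot: [-3.141, -0.001, -2.558]
force: [0.5, -0.3, 0.4]
width: 0.0875
gripper_force: 0.0
```

```bash
H="python3 -m handwheel"
$H '[{"delta_pos":[0,0,-0.7],"dr":[0,0,0]},{"delta_pos":[0,0,-0.7],"dr":[0,0,0]},{"delta_pos":[0,0,-0.38],"dr":[0,0,0]},{"delta_pos":[0,0,0],"dr":[0,0,0]},{"delta_pos":[0,0,0],"dr":[0,0,0]}]'
$H '[{"delta_pos":[0,0,0],"dr":[0,0,0]},{"delta_pos":[0,0,0],"dr":[0,0,0]},{"delta_pos":[0,0,0],"dr":[0,0,0]},{"delta_pos":[0,0,0],"dr":[0,0,0]},{"delta_pos":[0,0,0],"dr":[0,0,0]},{"delta_pos":[0,0,0],"dr":[0,0,0]},{"delta_pos":[0,0,0],"dr":[0,0,0]}]' 1 35
python3 - <<'E'
from fit import *
p=np.load("p.npy"); 
for c in((-.015,-.0025),(-.015,-.1325)): print(c,W(p,(*c,0)).round(4))
E
```

```text
t: 10.85
eef_pos: [0.4672, 0.2583, 0.0225]
ee_rot: [-3.141, 0.0, -2.558]
force: [0.2, -0.7, 0.2]
width: 0.0874
gripper_force: 0.0
t: 11.55
eef_pos: [0.4669, 0.2581, 0.0219]
ee_rot: [-3.141, -0.0, -2.558]
force: [-0.1, -1.3, 2.0]
width: 0.0445
gripper_force: 35.0
(-0.015, -0.0025) [ 0.6259 -0.0125  0.    ]
(-0.015, -0.1325) [ 0.6154 -0.1421  0.    ]
```

```bash
H="python3 -m handwheel"
$H '[{"delta_pos":[0,0,0.4],"dr":[0,0,0]},{"delta_pos":[0,0,0.9],"dr":[0,0,0]},{"delta_pos":[0,0,0.9],"dr":[0,0,0]},{"delta_pos":[0,0,0.9],"dr":[0,0,-2.5]},{"delta_pos":[0,-0.5,0.9],"dr":[0,0,-2.5]},{"delta_pos":[0,-0.8,0.8],"dr":[0,0,-3]},{"delta_pos":[0.3,-0.9,0.4],"dr":[0,0,-3]},{"delta_pos":[0.5,-0.9,0.2],"dr":[0,0,-3]},{"delta_pos":[0.5,-0.9,0],"dr":[0,0,-3]},{"delta_pos":[0.5,-0.9,0],"dr":[0,0,-3]}]'
$H '[{"delta_pos":[0.5,-0.9,0],"dr":[0,0,-3]},{"delta_pos":[0.5,-0.9,0],"dr":[0,0,-3]},{"delta_pos":[0.5,-0.9,0],"dr":[0,0,-3]},{"delta_pos":[0.5,-0.9,0],"dr":[0,0,-3]},{"delta_pos":[0.5,-0.9,0],"dr":[0,0,-3]},{"delta_pos":[0.4,-0.9,0],"dr":[0,0,-3]},{"delta_pos":[0.4,-0.9,0],"dr":[0,0,-3]},{"delta_pos":[0.2,-0.8,0],"dr":[0,0,-1]},{"delta_pos":[0.1,-0.5,0],"dr":[0,0,0]},{"delta_pos":[0,-0.3,0],"dr":[0,0,0]}]'
$H '[{"delta_pos":[0,0,0],"dr":[0,0,0]},{"delta_pos":[0,0,0],"dr":[0,0,0]},{"delta_pos":[0,0,0],"dr":[0,0,0]}]'
```

```text
t: 12.55
eef_pos: [0.5208, 0.1102, 0.1847]
ee_rot: [3.141, 0.001, -2.909]
force: [0.1, 0.7, -3.1]
width: 0.0446
gripper_force: 35.0
t: 13.55
eef_pos: [0.6285, -0.1268, 0.1836]
ee_rot: [3.141, -0.001, 2.992]
force: [-0.2, 0.9, -3.2]
width: 0.0445
gripper_force: 35.0
t: 13.85
eef_pos: [0.6287, -0.1249, 0.184]
ee_rot: [3.141, 0.0, 2.993]
force: [0.2, -0.6, -3.0]
width: 0.0447
gripper_force: 35.0
```

```bash
H="python3 -m handwheel"
$H '[{"delta_pos":[-0.44,-0.57,-0.6],"dr":[0,0,3.9]},{"delta_pos":[0,0,-0.8],"dr":[0,0,0]},{"delta_pos":[0,0,-0.8],"dr":[0,0,0]},{"delta_pos":[0,0,-0.7],"dr":[0,0,0]},{"delta_pos":[0,0,-0.3],"dr":[0,0,0]},{"delta_pos":[0,0,0],"dr":[0,0,0]},{"delta_pos":[0,0,0],"dr":[0,0,0]}]'
$H '[{"delta_pos":[0,0,-0.1],"dr":[0,0,0]},{"delta_pos":[0,0,-0.1],"dr":[0,0,0]},{"delta_pos":[0,0,0],"dr":[0,0,0]}]'
```

```text
t: 14.55
eef_pos: [0.6164, -0.1426, 0.0887]
ee_rot: [-3.141, 0.001, 3.061]
force: [-0.3, -0.3, -2.0]
width: 0.0438
gripper_force: 35.0
t: 14.85
eef_pos: [0.6158, -0.1429, 0.082]
ee_rot: [3.141, 0.001, 3.06]
force: [-0.3, 0.4, -2.5]
width: 0.0443
gripper_force: 35.0
```

```bash
H="python3 -m handwheel"
$H '[{"delta_pos":[0,0,-0.04],"dr":[0,0,0]},{"delta_pos":[0,0,0],"dr":[0,0,0]}]'
$H '[{"delta_pos":[0,0,0],"dr":[0,0,0]},{"delta_pos":[0,0,0],"dr":[0,0,0]},{"delta_pos":[0,0,0],"dr":[0,0,0]}]' -0.3
$H '[{"delta_pos":[0,0,0.5],"dr":[0,0,0]},{"delta_pos":[0,0,0.9],"dr":[0,0,0]},{"delta_pos":[0,0,0.9],"dr":[0,0,0]},{"delta_pos":[0,0.5,0.9],"dr":[0,0,-2]},{"delta_pos":[-0.2,0.9,0.5],"dr":[0,0,-3]},{"delta_pos":[-0.5,0.9,0],"dr":[0,0,-3]},{"delta_pos":[-0.5,0.9,0],"dr":[0,0,-3]},{"delta_pos":[-0.5,0.9,0],"dr":[0,0,-3]},{"delta_pos":[-0.5,0.9,0],"dr":[0,0,-3]},{"delta_pos":[-0.5,0.9,0],"dr":[0,0,-3]}]'
$H '[{"delta_pos":[-0.5,0.9,0],"dr":[0,0,-0.5]},{"delta_pos":[-0.5,0.9,0],"dr":[0,0,0]},{"delta_pos":[-0.5,0.9,0],"dr":[0,0,0]},{"delta_pos":[-0.5,0.9,0],"dr":[0,0,0]},{"delta_pos":[-0.2,0.9,0],"dr":[0,0,0]},{"delta_pos":[0,0.9,0],"dr":[0,0,0]},{"delta_pos":[0,0,0],"dr":[0,0,0]},{"delta_pos":[0,0,0],"dr":[0,0,0]}]' -1
python3 - <<'E'
from h import *
for n in("top","side"): I=save(n,n+"3.png"); print(n,plates(n,I),plates(n,I,.07))
E
```

```text
t: 15.05
eef_pos: [0.6158, -0.1429, 0.0819]
ee_rot: [-3.141, 0.001, 3.061]
force: [-3.0, 1.7, 6.2]
width: 0.0446
gripper_force: 35.0
t: 15.35
eef_pos: [0.6159, -0.143, 0.0808]
ee_rot: [-3.142, 0.001, 3.06]
force: [0.9, -0.5, -0.6]
width: 0.0564
gripper_force: 0.0
t: 16.35
eef_pos: [0.5341, 0.035, 0.1917]
ee_rot: [3.141, 0.0, 2.709]
force: [0.3, 1.1, -0.4]
width: 0.0574
gripper_force: 0.0
t: 17.15
eef_pos: [0.4685, 0.1965, 0.1915]
ee_rot: [-3.141, -0.0, 2.704]
force: [0.8, -1.4, 0.1]
width: 0.0878
gripper_force: 0.0
top [] [(array([503.3, 190.9]), array([ 52.2, 101.2]), -25.0)]
side [(array([470.6, 371.8]), array([46.9, 91.9]), -25.5), (array([ 912.2, -113.3]), array([85.5, 44.5]), 0.3)] [(array([461.2, 393.3]), array([44.2, 86.6]), -25.5), (array([877.6, -64.2]), array([80.6, 42. ]), 0.3)]
```

Plate A has been knocked: its y went from .402 to .372. I'll use the new pose.

```bash
H="python3 -m handwheel"
$H '[{"delta_pos":[0,0.9,-0.3],"dr":[0,0,-0.4]},{"delta_pos":[0,0.9,-0.3],"dr":[0,0,0]},{"delta_pos":[0,0.9,-0.4],"dr":[0,0,0]},{"delta_pos":[0.05,0.9,-0.4],"dr":[0,0,0]},{"delta_pos":[0,0.9,-0.5],"dr":[0,0,0]},{"delta_pos":[0,0.9,-0.5],"dr":[0,0,0]},{"delta_pos":[0,0.4,-0.8],"dr":[0,0,0]},{"delta_pos":[0,0,0],"dr":[0,0,0]},{"delta_pos":[0,0,0],"dr":[0,0,0]},{"delta_pos":[0,0,0],"dr":[0,0,0]}]' -1
python3 - <<'E'
from h import *
I=save("side","side4.png"); print(plates("side",I)); print(get_state()["eef_pos"])
E
```

```text
t: 18.25
eef_pos: [0.4707, 0.3694, 0.0966]
ee_rot: [3.141, 0.0, 2.695]
force: [-0.9, 0.7, 0.5]
width: 0.0875
gripper_force: 0.0
[(array([ 912.2, -112.5]), array([85.6, 42.4]), 0.8)]
[0.4707667  0.369581   0.09684028]
```

```bash
H="python3 -m handwheel"
$H '[{"delta_pos":[0,0,-0.8],"dr":[0,0,0]},{"delta_pos":[0,0,-0.8],"dr":[0,0,0]},{"delta_pos":[0,0,-0.6],"dr":[0,0,0]},{"delta_pos":[0,0,-0.27],"dr":[0,0,0]},{"delta_pos":[0,0,0],"dr":[0,0,0]},{"delta_pos":[0,0,0],"dr":[0,0,0]}]'
$H '[{"delta_pos":[0,0,0],"dr":[0,0,0]},{"delta_pos":[0,0,0],"dr":[0,0,0]},{"delta_pos":[0,0,0],"dr":[0,0,0]},{"delta_pos":[0,0,0],"dr":[0,0,0]},{"delta_pos":[0,0,0],"dr":[0,0,0]},{"delta_pos":[0,0,0],"dr":[0,0,0]},{"delta_pos":[0,0,0],"dr":[0,0,0]}]' 1 35
```

```text
t: 18.9
eef_pos: [0.4707, 0.3704, 0.0226]
ee_rot: [3.14, 0.0, 2.695]
force: [-0.0, 1.3, 0.5]
width: 0.0877
gripper_force: 0.0
t: 19.6
eef_pos: [0.4702, 0.3702, 0.0215]
ee_rot: [3.141, 0.0, 2.696]
force: [0.3, 0.3, 1.0]
width: 0.0448
gripper_force: 35.0
```

```bash
H="python3 -m handwheel"
$H '[{"delta_pos":[0,0,0.4],"dr":[0,0,0]},{"delta_pos":[0,0,0.9],"dr":[0,0,0]},{"delta_pos":[0,0,0.9],"dr":[0,0,0]},{"delta_pos":[0,-0.3,0.9],"dr":[0,0,1.5]},{"delta_pos":[0,-0.6,0.9],"dr":[0,0,1.5]},{"delta_pos":[0,-0.9,0.9],"dr":[0,0,1.5]},{"delta_pos":[0.3,-0.9,0.4],"dr":[0,0,1.5]},{"delta_pos":[0.5,-0.9,0.1],"dr":[0,0,1.5]},{"delta_pos":[0.5,-0.9,0],"dr":[0,0,1.5]},{"delta_pos":[0.5,-0.9,0],"dr":[0,0,1.5]}]'
$H '[{"delta_pos":[0.5,-0.9,0],"dr":[0,0,1.5]},{"delta_pos":[0.5,-0.9,0],"dr":[0,0,1.5]},{"delta_pos":[0.5,-0.9,0],"dr":[0,0,1.5]},{"delta_pos":[0.5,-0.9,0],"dr":[0,0,1.5]},{"delta_pos":[0.5,-0.9,0],"dr":[0,0,1.5]},{"delta_pos":[0.5,-0.9,0],"dr":[0,0,1.5]},{"delta_pos":[0.4,-0.9,0],"dr":[0,0,1.4]},{"delta_pos":[0.2,-0.6,0],"dr":[0,0,0]},{"delta_pos":[0.2,-0.5,0],"dr":[0,0,0]},{"delta_pos":[0.1,-0.3,0],"dr":[0,0,0]}]'
$H '[{"delta_pos":[0,0,0],"dr":[0,0,0]},{"delta_pos":[0,0,0],"dr":[0,0,0]},{"delta_pos":[0,0,0],"dr":[0,0,0]}]'
python3 - <<'E'
from h import *
s=get_state(); e=s["eef_pos"]; print(np.round((np.array([.6259,-.0125,.0875])-e)/.03,2), 175.4-np.degrees(s["ee_rot"][2]))
I=save("side","side5.png"); print([x for x in plates("side",I,.07,90,90)])
E
```

```text
t: 20.6
eef_pos: [0.5241, 0.2069, 0.1844]
ee_rot: [3.141, 0.0, 2.88]
force: [0.3, -0.2, -2.4]
width: 0.0442
gripper_force: 35.0
t: 21.6
eef_pos: [0.6412, -0.024, 0.1836]
ee_rot: [-3.142, -0.0, 3.059]
force: [-0.4, -0.5, -3.3]
width: 0.0447
gripper_force: 35.0
t: 21.9
eef_pos: [0.6409, -0.0221, 0.1836]
ee_rot: [3.141, -0.0, 3.061]
force: [-0.3, 0.2, -3.3]
width: 0.0445
gripper_force: 35.0
[-0.5   0.32 -3.2 ] 0.014362411399446273
[(array([879.4, -66. ]), array([85.4, 46.6]), 0.0)]
```

```bash
H="python3 -m handwheel"
$H '[{"delta_pos":[-0.5,0.32,-0.5],"dr":[0,0,0]},{"delta_pos":[0,0,-0.8],"dr":[0,0,0]},{"delta_pos":[0,0,-0.8],"dr":[0,0,0]},{"delta_pos":[0,0,-0.7],"dr":[0,0,0]},{"delta_pos":[0,0,-0.4],"dr":[0,0,0]},{"delta_pos":[0,0,0],"dr":[0,0,0]},{"delta_pos":[0,0,-0.1],"dr":[0,0,0]},{"delta_pos":[0,0,-0.1],"dr":[0,0,0]},{"delta_pos":[0,0,0],"dr":[0,0,0]},{"delta_pos":[0,0,0],"dr":[0,0,0]}]'
$H '[{"delta_pos":[0,0,-0.02],"dr":[0,0,0]},{"delta_pos":[0,0,0],"dr":[0,0,0]}]'
$H '[{"delta_pos":[0,0,0],"dr":[0,0,0]},{"delta_pos":[0,0,0],"dr":[0,0,0]},{"delta_pos":[0,0,0],"dr":[0,0,0]}]' -0.3
```

```text
t: 22.95
eef_pos: [0.6264, -0.0133, 0.0821]
ee_rot: [3.141, 0.001, 3.06]
force: [0.5, -0.2, -3.5]
width: 0.0446
gripper_force: 35.0
t: 23.15
eef_pos: [0.6264, -0.0133, 0.0815]
ee_rot: [3.141, 0.001, 3.06]
force: [-0.8, 0.3, 1.0]
width: 0.0446
gripper_force: 35.0
t: 23.45
eef_pos: [0.6263, -0.0133, 0.081]
ee_rot: [3.142, 0.0, 3.06]
force: [0.0, 0.8, -0.2]
width: 0.0563
gripper_force: 0.0
```

```bash
H="python3 -m handwheel"
$H '[{"delta_pos":[0,0,0.4],"dr":[0,0,0]},{"delta_pos":[0,0,0.9],"dr":[0,0,0]},{"delta_pos":[0,0,0.9],"dr":[0,0,0]},{"delta_pos":[0,0,0.9],"dr":[0,0,0]},{"delta_pos":[0,0,0.9],"dr":[0,0,0]},{"delta_pos":[-0.9,-0.5,0.5],"dr":[0,0,4]},{"delta_pos":[-0.9,-0.5,0],"dr":[0,0,6]},{"delta_pos":[-0.9,-0.5,0],"dr":[0,0,6]},{"delta_pos":[-0.9,-0.5,0],"dr":[0,0,6]},{"delta_pos":[-0.9,-0.5,0],"dr":[0,0,6]}]'
$H '[{"delta_pos":[-0.9,-0.5,0],"dr":[0,0,6]},{"delta_pos":[-0.6,-0.5,0],"dr":[0,0,6]},{"delta_pos":[0,0,0],"dr":[0,0,4]},{"delta_pos":[0,0,0],"dr":[0,0,0]},{"delta_pos":[0,0,0],"dr":[0,0,0]}]' -1
python3 - <<'E'
from h import *
for n in("top","side"):
    I=save(n,n+"6.png"); print(n,plates(n,I,.07),[(np.round(m["location"],1).tolist(),round(m["conf"],2)) for m in mark_of(n,"block_mid")])
a=cv2.imread("pics/top6.png");b=cv2.imread("pics/side6.png")
cv2.imwrite("pics/crop6.png",np.vstack([cv2.resize(a[145:295,230:540],(775,375),interpolation=cv2.INTER_CUBIC),cv2.resize(b[130:220,340:540],(775,225))[:225]]))
E
```

```text
t: 24.45
eef_pos: [0.4901, -0.0889, 0.2169]
ee_rot: [-3.141, 0.001, -2.73]
force: [0.1, -0.6, 0.7]
width: 0.057
gripper_force: 0.0
t: 24.95
eef_pos: [0.4465, -0.1183, 0.2166]
ee_rot: [-3.141, 0.001, -2.457]
force: [0.4, -0.2, -0.9]
width: 0.0864
gripper_force: 0.0
top [] [([499.4, 254.6], 0.76), ([440.1, 255.0], 0.63), ([498.2, 263.2], 0.19)]
side [] [([390.9, 156.9], 0.62), ([417.0, 213.8], 0.5), ([377.2, 187.9], 0.45), ([373.2, 452.5], 0.24)]
```

View pics/crop6.png

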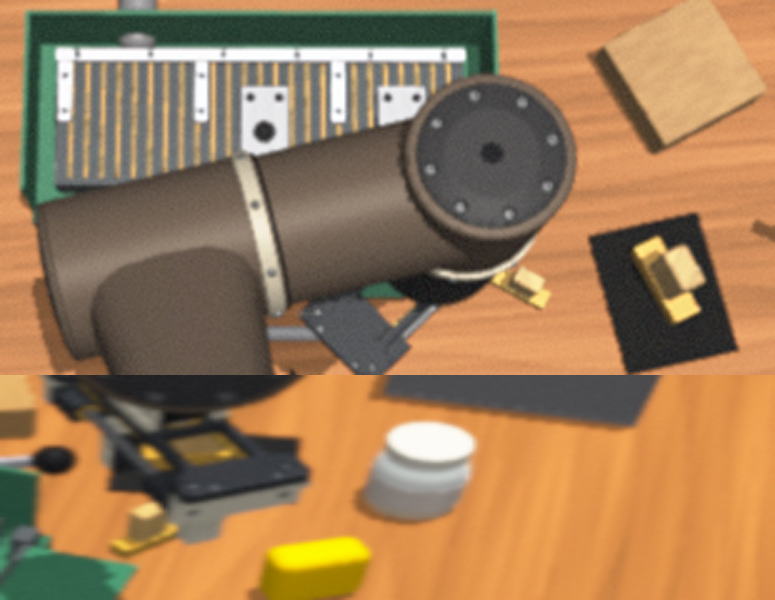

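The crop shows both plates lying flat between the stops with short edges to the rail: crop (265,120) in front of corner 2 and (400,110) in front of corner 3. The large block stands on the mat at (668,280), and the small one is at (525,285). Next I'll fit the block's pose by silhouette.

Run:
```python
from fit import *
from scipy.optimize import minimize
A=[]
for n,f,reg in(("top","top6.png",(478,230,520,285)),("side","side0.png",(372,138,412,170))):
    I=cv2.imread("pics/"+f); h=cv2.cvtColor(I,cv2.COLOR_BGR2HSV); x0,y0,x1,y1=reg
    m=np.zeros(I.shape[:2],np.uint8); m[y0:y1,x0:x1]=(h[y0:y1,x0:x1,2]>60)&(h[y0:y1,x0:x1,1]>60)
    k,l,s,c=cv2.connectedComponentsWithStats(m); m=(l==1+np.argmax(s[1:,4])).astype(np.uint8); print(n,m.sum()); A.append((n,m))
def box(lx,ly,z0,z1): return [(a*lx/2,b*ly/2,z) for a in(-1,1) for b in(-1,1) for z in(z0,z1)]
S=8
def sil(n,p,reg=None):
    M=np.zeros((480*4,640*4),np.uint8)
    for B in(box(.08,.026,.004,.024),box(.04,.024,.024,.084)):
        q=np.array([proj(n,W(p,b)) for b in B]); cv2.fillConvexPoly(M,cv2.convexHull(((q+.5)*4).astype(np.int32)),1)
    return cv2.resize(M.astype(np.float32),(640,480),interpolation=cv2.INTER_AREA)
for use in(A,A[:1],A[1:]):
    best=None
    for y in(.5,.7,.9):
        r=minimize(lambda p:sum(np.abs(sil(n,p)-m).sum() for n,m in use),[.466,-.386,y],method="Nelder-Mead",options=dict(initial_simplex=np.array([[.466,-.386,y],[.474,-.386,y],[.466,-.378,y],[.466,-.386,y+.2]])))
        if best is None or r.fun<best.fun: best=r
    print([n for n,_ in use],best.x.round(4),np.degrees(best.x[2]).round(1),best.fun.round(0))
```

```text
top 676
side 1032
['top', 'side'] [ 0.4666 -0.3867  0.3793] 21.7 515.0
['top'] [ 0.4667 -0.3867  0.3586] 20.5 58.0
['side'] [ 0.4667 -0.3892  0.5183] 29.7 453.0
```

```bash
H="python3 -m handwheel"
$H '[{"delta_pos":[0.07,-0.9,0],"dr":[0,0,-2.3]},{"delta_pos":[0.07,-0.9,0],"dr":[0,0,-2.3]},{"delta_pos":[0.07,-0.9,0],"dr":[0,0,-2.3]},{"delta_pos":[0.07,-0.9,0],"dr":[0,0,-2.3]},{"delta_pos":[0.07,-0.9,0],"dr":[0,0,-2.3]},{"delta_pos":[0.07,-0.9,0],"dr":[0,0,-2.3]},{"delta_pos":[0.07,-0.9,0],"dr":[0,0,-2.3]},{"delta_pos":[0.07,-0.9,0],"dr":[0,0,-2.3]},{"delta_pos":[0.07,-0.9,0],"dr":[0,0,0]},{"delta_pos":[0.04,-0.85,0],"dr":[0,0,0]}]'
$H '[{"delta_pos":[0,0,-0.5],"dr":[0,0,0]},{"delta_pos":[0,0,-0.5],"dr":[0,0,0]},{"delta_pos":[0,0,0],"dr":[0,0,0]},{"delta_pos":[0,0,0],"dr":[0,0,0]},{"delta_pos":[0,0,0],"dr":[0,0,0]}]'
python3 - <<'E'
from h import *
s=get_state(); print(np.round((np.array([.4667,-.3867,.058])-s["eef_pos"])/.03,2), -159.5-np.degrees(s["ee_rot"][2]),np.round(s["q"],2))
E
```

```text
t: 26.15
eef_pos: [0.4665, -0.388, 0.2153]
ee_rot: [3.141, -0.001, -2.777]
force: [0.7, 0.4, 0.4]
width: 0.0871
gripper_force: 0.0
t: 26.65
eef_pos: [0.4668, -0.3869, 0.1867]
ee_rot: [-3.141, 0.0, -2.776]
force: [0.1, -0.4, 0.2]
width: 0.0874
gripper_force: 0.0
[-0.    0.01 -4.29] -0.46949256751801727 [-0.37  0.29 -0.23  0.   -1.05 -0.84]
```

```bash
H="python3 -m handwheel"
$H '[{"delta_pos":[0,0,-0.9],"dr":[0,0,-0.5]},{"delta_pos":[0,0,-0.9],"dr":[0,0,0]},{"delta_pos":[0,0,-0.9],"dr":[0,0,0]},{"delta_pos":[0,0,-0.8],"dr":[0,0,0]},{"delta_pos":[0,0,-0.5],"dr":[0,0,0]},{"delta_pos":[0,0,-0.29],"dr":[0,0,0]},{"delta_pos":[0,0,0],"dr":[0,0,0]},{"delta_pos":[0,0,0],"dr":[0,0,0]}]'
$H '[{"delta_pos":[0,0,0],"dr":[0,0,0]},{"delta_pos":[0,0,0],"dr":[0,0,0]},{"delta_pos":[0,0,0],"dr":[0,0,0]},{"delta_pos":[0,0,0],"dr":[0,0,0]},{"delta_pos":[0,0,0],"dr":[0,0,0]},{"delta_pos":[0,0,0],"dr":[0,0,0]},{"delta_pos":[0,0,0],"dr":[0,0,0]},{"delta_pos":[0,0,0],"dr":[0,0,0]},{"delta_pos":[0,0,0],"dr":[0,0,0]}]' 1 40
python3 - <<'E'
from h import *
s=get_state(); print({k:np.round(s[k],4).tolist() for k in("eef_pos","force","moment")})
E
```

```text
t: 27.45
eef_pos: [0.4669, -0.3871, 0.0581]
ee_rot: [-3.141, 0.001, -2.784]
force: [0.6, -0.4, 0.8]
width: 0.0876
gripper_force: 0.0
t: 28.35
eef_pos: [0.4662, -0.3867, 0.0571]
ee_rot: [3.141, -0.0, -2.785]
force: [0.2, 0.2, -1.0]
width: 0.0239
gripper_force: 39.8
{'eef_pos': [0.4662, -0.3867, 0.0571], 'force': [0.231, 0.1764, -1.0472], 'moment': [0.062, -0.0995, -0.0633]}
```

```bash
H="python3 -m handwheel"
python3 - <<'E'
from fit import *
p=np.load("p.npy"); R=lambda a:np.round(a,4)
for nm,g in(("B",(.6159,-.143)),("A",(.6263,-.0133))):
    c=Winv(p,g); pre=W(p,(c[0]-.045-.013-.015,c[1],0)); print(nm,"chuck",R(c),"pre-push",R(pre)," home push",R(W(p,(-.035-.013,c[1],0))))
E
$H '[{"delta_pos":[0,0,0.4],"dr":[0,0,0]},{"delta_pos":[0,0,0.9],"dr":[0,0,0]},{"delta_pos":[0,0,0.9],"dr":[0,0,0]},{"delta_pos":[0,0,0.9],"dr":[0,0,0]},{"delta_pos":[0,0,0.9],"dr":[0,0,0]},{"delta_pos":[0,0.5,0.9],"dr":[0,0,6]},{"delta_pos":[0,0.9,0.3],"dr":[0,0,6]},{"delta_pos":[0,0.9,0],"dr":[0,0,6]},{"delta_pos":[0.2,0.9,0],"dr":[0,0,6]},{"delta_pos":[0.2,0.9,0],"dr":[0,0,6]}]'
$H '[{"delta_pos":[0.2,0.9,0],"dr":[0,0,6]},{"delta_pos":[0.3,0.9,0],"dr":[0,0,6]},{"delta_pos":[0.3,0.9,0],"dr":[0,0,6]},{"delta_pos":[0.3,0.6,0],"dr":[0,0,6]},{"delta_pos":[0.3,0.4,0],"dr":[0,0,6]},{"delta_pos":[0,0,0],"dr":[0,0,5]},{"delta_pos":[0,0,0],"dr":[0,0,0]},{"delta_pos":[0,0,0],"dr":[0,0,0]},{"delta_pos":[0,0,0],"dr":[0,0,0]}]'
```

```text
B chuck [-0.0145 -0.1333] pre-push [ 0.5431 -0.1371  0.    ]  home push [ 0.5825 -0.1403  0.    ]
A chuck [-0.0145 -0.0032] pre-push [ 0.5535 -0.0074  0.    ]  home push [ 0.5929 -0.0106  0.    ]
t: 29.35
eef_pos: [0.4778, -0.2627, 0.2139]
ee_rot: [-3.141, 0.0, -2.257]
force: [0.7, 0.5, -2.8]
width: 0.0237
gripper_force: 39.8
t: 30.25
eef_pos: [0.5199, -0.1531, 0.2133]
ee_rot: [3.142, 0.0, -1.653]
force: [0.6, 0.6, -2.4]
width: 0.0237
gripper_force: 39.8
```

```bash
H="python3 -m handwheel"
$H '[{"delta_pos":[0.4,0.3,-0.5],"dr":[0,0,0]},{"delta_pos":[0.37,0.23,-0.8],"dr":[0,0,0]},{"delta_pos":[0,0,-0.8],"dr":[0,0,0]},{"delta_pos":[0,0,-0.8],"dr":[0,0,0]},{"delta_pos":[0,0,-0.38],"dr":[0,0,0]},{"delta_pos":[0,0,0],"dr":[0,0,0]},{"delta_pos":[0,0,0],"dr":[0,0,0]}]'
$H '[{"delta_pos":[0.2,-0.016,0],"dr":[0,0,0]},{"delta_pos":[0.2,-0.016,0],"dr":[0,0,0]},{"delta_pos":[0.2,-0.016,0],"dr":[0,0,0]},{"delta_pos":[0,0,0],"dr":[0,0,0]},{"delta_pos":[0,0,0],"dr":[0,0,0]}]'
python3 - <<'E'
from h import *
a=save("top","top7.png");b=save("side","side7.png")
cv2.imwrite("pics/crop7.png",np.hstack([cv2.resize(a[140:250,230:450],(400,300)),cv2.resize(b[130:330,200:400],(400,400))[:300]])[:,:,::-1])
E
```

```text
t: 30.95
eef_pos: [0.5439, -0.137, 0.1152]
ee_rot: [-3.141, -0.0, -1.651]
force: [0.3, 0.6, -2.3]
width: 0.024
gripper_force: 39.8
t: 31.45
eef_pos: [0.5616, -0.1383, 0.1148]
ee_rot: [-3.141, 0.0, -1.65]
force: [0.0, 0.4, -3.0]
width: 0.0237
gripper_force: 39.8
```

View pics/crop7.png

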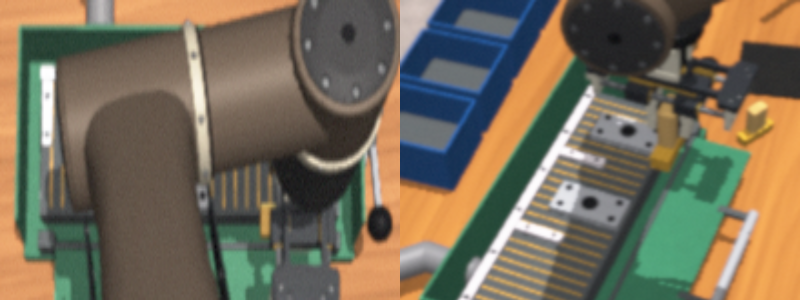

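The crop shows the block's foot directly in front of plate B, and both plates lie straight. Pushing slowly.

```bash
H="python3 -m handwheel"
$H '[{"delta_pos":[0.1,-0.008,0],"dr":[0,0,0]},{"delta_pos":[0.1,-0.008,0],"dr":[0,0,0]},{"delta_pos":[0.1,-0.008,0],"dr":[0,0,0]},{"delta_pos":[0.1,-0.008,0],"dr":[0,0,0]},{"delta_pos":[0.1,-0.008,0],"dr":[0,0,0]},{"delta_pos":[0.05,-0.004,0],"dr":[0,0,0]},{"delta_pos":[0,0,0],"dr":[0,0,0]}]'
$H '[{"delta_pos":[0.05,-0.004,0],"dr":[0,0,0]},{"delta_pos":[0,0,0],"dr":[0,0,0]}]'
$H '[{"delta_pos":[0.05,-0.004,0],"dr":[0,0,0]},{"delta_pos":[0,0,0],"dr":[0,0,0]}]'
```

```text
t: 32.25
eef_pos: [0.5783, -0.1397, 0.1147]
ee_rot: [-3.141, 0.0, -1.65]
force: [-0.6, -1.0, -2.2]
width: 0.0242
gripper_force: 39.8
t: 32.45
eef_pos: [0.5795, -0.1398, 0.1147]
ee_rot: [-3.141, 0.0, -1.65]
force: [-1.9, 0.3, -2.6]
width: 0.024
gripper_force: 39.8
t: 32.65
eef_pos: [0.5811, -0.1399, 0.1147]
ee_rot: [-3.141, 0.0, -1.65]
force: [-0.1, -0.1, -3.1]
width: 0.0241
gripper_force: 39.8
```

```bash
H="python3 -m handwheel"
for i in 1; do
$H '[{"delta_pos":[0.04,-0.003,0],"dr":[0,0,0]},{"delta_pos":[0,0,0],"dr":[0,0,0]}]'
$H '[{"delta_pos":[0.04,-0.003,0],"dr":[0,0,0]},{"delta_pos":[0,0,0],"dr":[0,0,0]}]'
$H '[{"delta_pos":[0.04,-0.003,0],"dr":[0,0,0]},{"delta_pos":[0,0,0],"dr":[0,0,0]}]'
$H '[{"delta_pos":[0.04,-0.003,0],"dr":[0,0,0]},{"delta_pos":[0,0,0],"dr":[0,0,0]}]'
done | grep -E "eef|force: \["
```

```text
eef_pos: [0.5822, -0.14, 0.1147]
force: [-0.5, -0.6, -4.5]
eef_pos: [0.5834, -0.1401, 0.1147]
force: [-0.5, -0.2, -3.1]
eef_pos: [0.5846, -0.1402, 0.1148]
force: [-1.2, -0.7, -3.5]
eef_pos: [0.5858, -0.1403, 0.1148]
force: [-1.5, 0.1, -3.1]
```

```bash
H="python3 -m handwheel"
{ $H '[{"delta_pos":[0.04,-0.003,0],"dr":[0,0,0]},{"delta_pos":[0,0,0],"dr":[0,0,0]}]'
$H '[{"delta_pos":[0.04,-0.003,0],"dr":[0,0,0]},{"delta_pos":[0,0,0],"dr":[0,0,0]}]'
$H '[{"delta_pos":[0.04,-0.003,0],"dr":[0,0,0]},{"delta_pos":[0,0,0],"dr":[0,0,0]}]'
} | grep -E "eef|force: \["
python3 - <<'E'
from h import *
b=save("side","side8.png")
cv2.imwrite("pics/crop8.png",cv2.resize(b[130:260,250:400],(750,600),interpolation=cv2.INTER_CUBIC)[:,:,::-1])
E
```

```text
eef_pos: [0.5868, -0.1404, 0.1148]
force: [-2.6, 0.2, -2.5]
eef_pos: [0.5869, -0.1404, 0.1146]
force: [-6.6, 0.7, -0.2]
eef_pos: [0.5871, -0.1405, 0.1144]
force: [-7.6, 1.5, 1.3]
```

View pics/crop8.png

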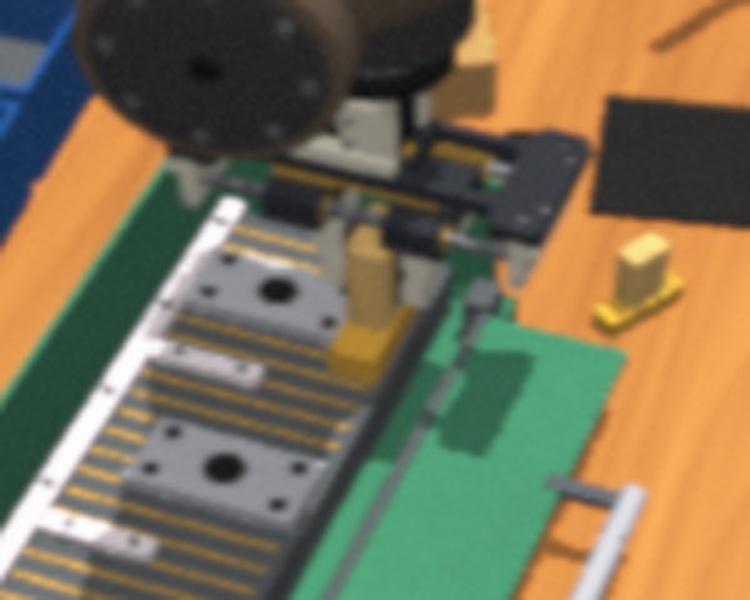

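Plate B hit the rail at TCP x = .5868 with 7 N, so the rail is 4 mm further than the fit. Backing off and doing the same with plate A.

```bash
H="python3 -m handwheel"
{ $H '[{"delta_pos":[-0.4,0.03,0],"dr":[0,0,0]},{"delta_pos":[-0.7,0.06,0.05],"dr":[0,0,0]},{"delta_pos":[0,0.4,0],"dr":[0,0,0]},{"delta_pos":[0,0.8,0],"dr":[0,0,0]},{"delta_pos":[0,0.8,0],"dr":[0,0,0]},{"delta_pos":[0,0.8,0],"dr":[0,0,0]},{"delta_pos":[0,0.8,0],"dr":[0,0,0]},{"delta_pos":[0,0.54,0],"dr":[0,0,0]},{"delta_pos":[0,0.2,0],"dr":[0,0,0]},{"delta_pos":[0,0,0],"dr":[0,0,0]}]'
$H '[{"delta_pos":[0.2,-0.016,0],"dr":[0,0,0]},{"delta_pos":[0.2,-0.016,0],"dr":[0,0,0]},{"delta_pos":[0.2,-0.016,0],"dr":[0,0,0]},{"delta_pos":[0.1,-0.008,0],"dr":[0,0,0]},{"delta_pos":[0.1,-0.008,0],"dr":[0,0,0]},{"delta_pos":[0.1,-0.008,0],"dr":[0,0,0]},{"delta_pos":[0.1,-0.008,0],"dr":[0,0,0]},{"delta_pos":[0,0,0],"dr":[0,0,0]}]'
} | grep -E "eef|force: \["
python3 -c "
from h import *
s=get_state(); print(np.round((np.array([.5972,-.0106,.1148])-s['eef_pos'])/.03,2))"
```

```text
eef_pos: [0.5565, -0.0069, 0.1165]
force: [1.0, -0.3, -4.0]
eef_pos: [0.5869, -0.01, 0.1162]
force: [-0.6, 0.1, -3.6]
[ 0.34 -0.02 -0.05]
```

```bash
H="python3 -m handwheel"
{ $H '[{"delta_pos":[0.1,-0.008,0],"dr":[0,0,0]},{"delta_pos":[0.1,-0.008,0],"dr":[0,0,0]},{"delta_pos":[0.05,-0.004,0],"dr":[0,0,0]},{"delta_pos":[0,0,0],"dr":[0,0,0]}]'
$H '[{"delta_pos":[0.04,-0.003,0],"dr":[0,0,0]},{"delta_pos":[0,0,0],"dr":[0,0,0]}]'
$H '[{"delta_pos":[0.04,-0.003,0],"dr":[0,0,0]},{"delta_pos":[0,0,0],"dr":[0,0,0]}]'
$H '[{"delta_pos":[0.04,-0.003,0],"dr":[0,0,0]},{"delta_pos":[0,0,0],"dr":[0,0,0]}]'
} | grep -E "eef|force: \["
```

```text
eef_pos: [0.5941, -0.0106, 0.1163]
force: [-0.6, 1.4, -3.0]
eef_pos: [0.595, -0.0107, 0.1163]
force: [-1.8, -0.5, -1.5]
eef_pos: [0.5962, -0.0108, 0.1163]
force: [-0.6, -0.3, -3.1]
eef_pos: [0.5968, -0.0109, 0.1162]
force: [-4.5, 1.1, 0.1]
```

```bash
H="python3 -m handwheel"
{ $H '[{"delta_pos":[0.04,-0.003,0],"dr":[0,0,0]},{"delta_pos":[0,0,0],"dr":[0,0,0]}]'
$H '[{"delta_pos":[-0.4,0.03,0],"dr":[0,0,0]},{"delta_pos":[-0.4,0,0.5],"dr":[0,0,0]},{"delta_pos":[0,0,0.9],"dr":[0,0,-7.5]},{"delta_pos":[0,0,0.9],"dr":[0,0,-7.5]},{"delta_pos":[0,0,0.5],"dr":[0,0,-7.5]},{"delta_pos":[0,0,0],"dr":[0,0,-7.5]},{"delta_pos":[0,0,0],"dr":[0,0,-7.5]},{"delta_pos":[0,0,0],"dr":[0,0,-7.5]},{"delta_pos":[0,0,0],"dr":[0,0,-7.5]},{"delta_pos":[0,0,0],"dr":[0,0,-7.5]}]'
$H '[{"delta_pos":[0,0,0],"dr":[0,0,-7.5]},{"delta_pos":[0,0,0],"dr":[0,0,-7.5]},{"delta_pos":[0,0,0],"dr":[0,0,-7.5]},{"delta_pos":[0,0,0],"dr":[0,0,-7.5]},{"delta_pos":[0,0,0],"dr":[0,0,0]},{"delta_pos":[0,0,0],"dr":[0,0,0]},{"delta_pos":[0,0,0],"dr":[0,0,0]}]'
} | grep -E "eef|force: \[|rot"
python3 - <<'E'
from fit import *
p=np.load("p.npy"); p[0]=.6451; p[2]=-.0785; np.save("p2.npy",p)
s=get_state(); e=np.array(s["eef_pos"]); a=W(p,(.005,-.0447,.116)); b=W(p,(.005,-.1748,.116))
# plates in p2 frame
print(Winv(p,(.6159,-.143)),Winv(p,(.6263,-.0133)))
print(a,b,np.round((a-e)/.03,2),175.5-np.degrees(s["ee_rot"][2]))
E
```

```text
eef_pos: [0.597, -0.0111, 0.1159]
ee_rot: [3.139, -0.0, -1.651]
force: [-7.8, 1.1, 2.0]
eef_pos: [0.5748, -0.01, 0.2006]
ee_rot: [-3.141, 0.002, -2.703]
force: [-0.3, -0.1, -2.8]
eef_pos: [0.5746, -0.0101, 0.2004]
ee_rot: [3.141, 0.001, 3.065]
force: [-0.1, -0.4, -2.0]
[-0.01877822 -0.1336354 ] [-0.01858124 -0.00351926]
[ 0.64657926 -0.05620315  0.116     ] [ 0.63637689 -0.1859025   0.116     ] [ 2.4  -1.54 -2.81] -0.11886434467260187
```

```bash
H="python3 -m handwheel"
{ $H '[{"delta_pos":[0.8,-0.5,0],"dr":[0,0,0]},{"delta_pos":[0.8,-0.54,0],"dr":[0,0,0]},{"delta_pos":[0.8,-0.5,0],"dr":[0,0,0]},{"delta_pos":[0,0,0],"dr":[0,0,0]},{"delta_pos":[0,0,0],"dr":[0,0,0]},{"delta_pos":[0,0,-0.9],"dr":[0,0,0]},{"delta_pos":[0,0,-0.9],"dr":[0,0,0]},{"delta_pos":[0,0,-0.6],"dr":[0,0,0]},{"delta_pos":[0,0,-0.3],"dr":[0,0,0]},{"delta_pos":[0,0,0],"dr":[0,0,0]}]'
$H '[{"delta_pos":[0,0,-0.13],"dr":[0,0,0]},{"delta_pos":[0,0,0],"dr":[0,0,0]},{"delta_pos":[0,0,0],"dr":[0,0,0]}]'
} | grep -E "eef|force: \[|rot"
python3 - <<'E'
from h import *
b=save("side","side9.png")
cv2.imwrite("pics/crop9.png",cv2.resize(b[150:280,220:370],(750,600),interpolation=cv2.INTER_CUBIC)[:,:,::-1])
E
```

```text
eef_pos: [0.6455, -0.056, 0.1183]
ee_rot: [-3.141, -0.002, 3.063]
force: [0.0, -0.6, -2.3]
eef_pos: [0.647, -0.0562, 0.1163]
ee_rot: [3.141, 0.001, 3.062]
force: [0.3, -0.6, -3.2]
```

View pics/crop9.png

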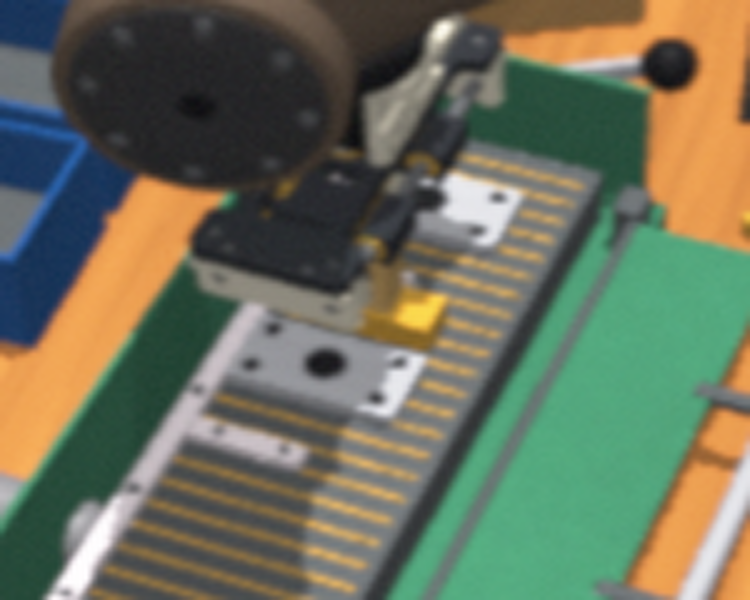

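The crop shows the foot beside plate A's right edge, plate A against the rail, and about 30 mm to the stop. Pushing left.

```bash
H="python3 -m handwheel"
{ $H '[{"delta_pos":[0.008,0.1,0],"dr":[0,0,0]},{"delta_pos":[0.008,0.1,0],"dr":[0,0,0]},{"delta_pos":[0.008,0.1,0],"dr":[0,0,0]},{"delta_pos":[0.008,0.1,0],"dr":[0,0,0]},{"delta_pos":[0.008,0.1,0],"dr":[0,0,0]},{"delta_pos":[0.008,0.1,0],"dr":[0,0,0]},{"delta_pos":[0.008,0.1,0],"dr":[0,0,0]},{"delta_pos":[0.008,0.1,0],"dr":[0,0,0]},{"delta_pos":[0.008,0.1,0],"dr":[0,0,0]},{"delta_pos":[0,0,0],"dr":[0,0,0]}]'
$H '[{"delta_pos":[0.003,0.05,0],"dr":[0,0,0]},{"delta_pos":[0,0,0],"dr":[0,0,0]}]'
$H '[{"delta_pos":[0.003,0.05,0],"dr":[0,0,0]},{"delta_pos":[0,0,0],"dr":[0,0,0]}]'
$H '[{"delta_pos":[0.003,0.05,0],"dr":[0,0,0]},{"delta_pos":[0,0,0],"dr":[0,0,0]}]'
$H '[{"delta_pos":[0.003,0.05,0],"dr":[0,0,0]},{"delta_pos":[0,0,0],"dr":[0,0,0]}]'
} | grep -E "eef|force: \["
```

```text
eef_pos: [0.6487, -0.0286, 0.1152]
force: [0.5, -0.7, -3.6]
eef_pos: [0.6487, -0.0275, 0.1152]
force: [0.5, -0.9, -2.9]
eef_pos: [0.6488, -0.0261, 0.1152]
force: [0.3, -0.3, -3.7]
eef_pos: [0.6489, -0.0246, 0.1152]
force: [0.3, -1.1, -3.8]
eef_pos: [0.649, -0.0231, 0.1153]
force: [0.0, -0.6, -2.6]
```

```bash
H="python3 -m handwheel"
{ $H '[{"delta_pos":[0.003,0.05,0],"dr":[0,0,0]},{"delta_pos":[0,0,0],"dr":[0,0,0]}]'
$H '[{"delta_pos":[0.003,0.04,0],"dr":[0,0,0]},{"delta_pos":[0,0,0],"dr":[0,0,0]}]'
$H '[{"delta_pos":[0.003,0.04,0],"dr":[0,0,0]},{"delta_pos":[0,0,0],"dr":[0,0,0]}]'
$H '[{"delta_pos":[0.003,0.04,0],"dr":[0,0,0]},{"delta_pos":[0,0,0],"dr":[0,0,0]}]'
} | grep -E "eef|force: \["
```

```text
eef_pos: [0.6492, -0.0216, 0.1153]
force: [-0.3, -0.6, -2.6]
eef_pos: [0.6493, -0.0205, 0.1154]
force: [-0.2, 0.4, -3.1]
eef_pos: [0.6493, -0.0195, 0.1154]
force: [-0.5, -2.5, -1.8]
eef_pos: [0.649, -0.0191, 0.1154]
force: [-1.3, -5.7, -1.8]
```

```bash
H="python3 -m handwheel"
{ $H '[{"delta_pos":[0.003,0.06,0],"dr":[0,0,0]},{"delta_pos":[0,0,0],"dr":[0,0,0]}]'
$H '[{"delta_pos":[-0.01,-0.2,0],"dr":[0,0,0]},{"delta_pos":[0,-0.2,0.1],"dr":[0,0,0]},{"delta_pos":[0,0,0.8],"dr":[0,0,0]},{"delta_pos":[0,0,0.9],"dr":[0,0,0]},{"delta_pos":[0,-0.8,0.5],"dr":[0,0,0]},{"delta_pos":[-0.1,-0.9,0],"dr":[0,0,0]},{"delta_pos":[-0.1,-0.9,0],"dr":[0,0,0]},{"delta_pos":[-0.1,-0.9,0],"dr":[0,0,0]},{"delta_pos":[-0.1,-0.9,0],"dr":[0,0,0]},{"delta_pos":[0,0,0],"dr":[0,0,0]}]'
$H '[{"delta_pos":[0,0,0],"dr":[0,0,0]},{"delta_pos":[0,0,0],"dr":[0,0,0]}]'
} | grep -E "eef|force: \["
python3 - <<'E'
from h import *
s=get_state(); print(np.round((np.array([.6368,-.1860,.1158])-s["eef_pos"])/.03,2),np.degrees(s["ee_rot"]))
E
```

```text
eef_pos: [0.6488, -0.0187, 0.1155]
force: [-1.1, -12.2, -2.5]
eef_pos: [0.6368, -0.1631, 0.1847]
force: [0.7, 0.8, -3.2]
eef_pos: [0.6374, -0.1598, 0.1845]
force: [0.3, -0.3, -3.4]
[-0.02 -0.87 -2.29] [1.79975911e+02 2.63502873e-02 1.75457351e+02]
```

```bash
H="python3 -m handwheel"
{ $H '[{"delta_pos":[0,-0.87,0],"dr":[0,0,0]},{"delta_pos":[0,0,0],"dr":[0,0,0]},{"delta_pos":[0,0,0],"dr":[0,0,0]},{"delta_pos":[0,0,-0.8],"dr":[0,0,0]},{"delta_pos":[0,0,-0.8],"dr":[0,0,0]},{"delta_pos":[0,0,-0.5],"dr":[0,0,0]},{"delta_pos":[0,0,-0.19],"dr":[0,0,0]},{"delta_pos":[0,0,0],"dr":[0,0,0]},{"delta_pos":[0,0,0],"dr":[0,0,0]}]'
$H '[{"delta_pos":[0.008,0.1,0],"dr":[0,0,0]},{"delta_pos":[0.008,0.1,0],"dr":[0,0,0]},{"delta_pos":[0.008,0.1,0],"dr":[0,0,0]},{"delta_pos":[0.008,0.1,0],"dr":[0,0,0]},{"delta_pos":[0.008,0.1,0],"dr":[0,0,0]},{"delta_pos":[0.008,0.1,0],"dr":[0,0,0]},{"delta_pos":[0.008,0.1,0],"dr":[0,0,0]},{"delta_pos":[0.008,0.1,0],"dr":[0,0,0]},{"delta_pos":[0.008,0.1,0],"dr":[0,0,0]},{"delta_pos":[0,0,0],"dr":[0,0,0]}]'
$H '[{"delta_pos":[0.008,0.1,0],"dr":[0,0,0]},{"delta_pos":[0.008,0.05,0],"dr":[0,0,0]},{"delta_pos":[0,0,0],"dr":[0,0,0]}]'
$H '[{"delta_pos":[0.003,0.05,0],"dr":[0,0,0]},{"delta_pos":[0,0,0],"dr":[0,0,0]}]'
$H '[{"delta_pos":[0.003,0.04,0],"dr":[0,0,0]},{"delta_pos":[0,0,0],"dr":[0,0,0]}]'
$H '[{"delta_pos":[0.003,0.04,0],"dr":[0,0,0]},{"delta_pos":[0,0,0],"dr":[0,0,0]}]'
} | grep -E "eef|force: \["
```

```text
eef_pos: [0.638, -0.1864, 0.1166]
force: [0.4, -1.0, -1.9]
eef_pos: [0.6394, -0.1589, 0.1155]
force: [0.7, -0.6, -2.6]
eef_pos: [0.6397, -0.1546, 0.1154]
force: [0.5, -1.1, -2.8]
eef_pos: [0.6398, -0.1532, 0.1154]
force: [-1.0, 0.2, -3.3]
eef_pos: [0.6399, -0.1521, 0.1155]
force: [0.5, -0.6, -3.5]
eef_pos: [0.6401, -0.151, 0.1156]
force: [-0.2, 0.5, -3.2]
```

```bash
H="python3 -m handwheel"
{ $H '[{"delta_pos":[0.003,0.04,0],"dr":[0,0,0]},{"delta_pos":[0,0,0],"dr":[0,0,0]}]'
$H '[{"delta_pos":[0.003,0.04,0],"dr":[0,0,0]},{"delta_pos":[0,0,0],"dr":[0,0,0]}]'
$H '[{"delta_pos":[0.003,0.04,0],"dr":[0,0,0]},{"delta_pos":[0,0,0],"dr":[0,0,0]}]'
$H '[{"delta_pos":[0.003,0.04,0],"dr":[0,0,0]},{"delta_pos":[0,0,0],"dr":[0,0,0]}]'
} | grep -E "eef|force: \["
```

```text
eef_pos: [0.6402, -0.1498, 0.1156]
force: [0.5, -0.4, -4.2]
eef_pos: [0.6402, -0.1488, 0.1157]
force: [-0.5, -2.1, -3.5]
eef_pos: [0.6402, -0.1487, 0.1158]
force: [-0.4, -7.0, -5.1]
eef_pos: [0.6402, -0.1485, 0.1159]
force: [-0.3, -11.0, -4.5]
```

Both plates are against their stops (12 N and 11 N at the expected positions). I'll give each a light confirming nudge toward the rail with the foot's end face.

```bash
H="python3 -m handwheel"
{ $H '[{"delta_pos":[-0.01,-0.2,0],"dr":[0,0,0]},{"delta_pos":[0,-0.2,0.1],"dr":[0,0,0]},{"delta_pos":[0,0,0.8],"dr":[0,0,0]},{"delta_pos":[0,0,0.9],"dr":[0,0,0]},{"delta_pos":[-0.8,0.2,0],"dr":[0,0,0]},{"delta_pos":[-0.9,0.5,0],"dr":[0,0,0]},{"delta_pos":[-0.9,0.5,0],"dr":[0,0,0]},{"delta_pos":[-0.4,0.5,0],"dr":[0,0,0]},{"delta_pos":[0,0,0],"dr":[0,0,0]},{"delta_pos":[0,0,0],"dr":[0,0,0]}]'
} | grep -E "eef|force: \["
python3 - <<'E'
from fit import *
p=np.load("p2.npy"); s=get_state(); e=np.array(s["eef_pos"])
print("contact ys",Winv(p,(.6402,-.1487)),Winv(p,(.649,-.0191)))
for c in((-.087,-.1025),(-.087,.0275)): w=W(p,(*c,.1155)); print(w.round(4),np.round((w-e)/.03,2))
E
```

```text
eef_pos: [0.5508, -0.1069, 0.1705]
force: [0.7, -0.8, -2.3]
contact ys [ 0.00589394 -0.13741226] [ 0.00450368 -0.00752128]
[ 0.5503 -0.1066  0.1155] [-0.02  0.01 -1.83]
[0.5605 0.023  0.1155] [ 0.32  4.33 -1.83]
```

```bash
H="python3 -m handwheel"
{ $H '[{"delta_pos":[0,0,-0.7],"dr":[0,0,0]},{"delta_pos":[0,0,-0.7],"dr":[0,0,0]},{"delta_pos":[0,0,-0.4],"dr":[0,0,0]},{"delta_pos":[0,0,0],"dr":[0,0,0]},{"delta_pos":[0.1,-0.008,0],"dr":[0,0,0]},{"delta_pos":[0.1,-0.008,0],"dr":[0,0,0]},{"delta_pos":[0.06,-0.004,0],"dr":[0,0,0]},{"delta_pos":[0,0,0],"dr":[0,0,0]}]'
$H '[{"delta_pos":[0.04,-0.003,0],"dr":[0,0,0]},{"delta_pos":[0,0,0],"dr":[0,0,0]}]'
$H '[{"delta_pos":[0.04,-0.003,0],"dr":[0,0,0]},{"delta_pos":[0,0,0],"dr":[0,0,0]}]'
$H '[{"delta_pos":[0.04,-0.003,0],"dr":[0,0,0]},{"delta_pos":[0,0,0],"dr":[0,0,0]}]'
} | grep -E "eef|force: \["
```

```text
eef_pos: [0.5586, -0.1079, 0.1161]
force: [0.2, 0.9, -3.3]
eef_pos: [0.5593, -0.108, 0.1158]
force: [0.3, 0.6, -3.6]
eef_pos: [0.5598, -0.1081, 0.1155]
force: [-2.3, 0.2, -1.5]
eef_pos: [0.5602, -0.1082, 0.1153]
force: [-5.6, 1.1, 0.1]
```

```bash
H="python3 -m handwheel"
{ $H '[{"delta_pos":[0.03,-0.002,0],"dr":[0,0,0]},{"delta_pos":[0,0,0],"dr":[0,0,0]}]'
$H '[{"delta_pos":[-0.3,0.02,0],"dr":[0,0,0]},{"delta_pos":[-0.1,0.4,0],"dr":[0,0,0]},{"delta_pos":[0,0.8,0],"dr":[0,0,0]},{"delta_pos":[0.1,0.9,0],"dr":[0,0,0]},{"delta_pos":[0.1,0.9,0],"dr":[0,0,0]},{"delta_pos":[0.1,0.8,0],"dr":[0,0,0]},{"delta_pos":[0.1,0.5,0],"dr":[0,0,0]},{"delta_pos":[0,0.06,0],"dr":[0,0,0]},{"delta_pos":[0,0,0],"dr":[0,0,0]}]'
$H '[{"delta_pos":[0.1,-0.008,0],"dr":[0,0,0]},{"delta_pos":[0.1,-0.008,0],"dr":[0,0,0]},{"delta_pos":[0,0,0],"dr":[0,0,0]}]'
$H '[{"delta_pos":[0.04,-0.003,0],"dr":[0,0,0]},{"delta_pos":[0,0,0],"dr":[0,0,0]}]'
} | grep -E "eef|force: \["
```

```text
eef_pos: [0.5603, -0.1083, 0.1151]
force: [-6.7, 1.8, 0.8]
eef_pos: [0.5625, 0.0236, 0.1157]
force: [0.5, -0.9, -2.7]
eef_pos: [0.569, 0.022, 0.1157]
force: [0.4, 0.1, -3.3]
eef_pos: [0.5695, 0.0222, 0.1155]
force: [-0.2, 0.1, -1.7]
```

```bash
H="python3 -m handwheel"
{ $H '[{"delta_pos":[0.03,-0.002,0],"dr":[0,0,0]},{"delta_pos":[0,0,0],"dr":[0,0,0]}]'
$H '[{"delta_pos":[0.03,-0.002,0],"dr":[0,0,0]},{"delta_pos":[0,0,0],"dr":[0,0,0]}]'
$H '[{"delta_pos":[0.03,-0.002,0],"dr":[0,0,0]},{"delta_pos":[0,0,0],"dr":[0,0,0]}]'
$H '[{"delta_pos":[-0.4,0.03,0],"dr":[0,0,0]},{"delta_pos":[-0.5,0,0.3],"dr":[0,0,0]},{"delta_pos":[-0.3,0,0.9],"dr":[0,0,0]},{"delta_pos":[0,0,0.9],"dr":[0,0,0]},{"delta_pos":[-0.3,-0.9,0.5],"dr":[0,0,0]},{"delta_pos":[-0.5,-0.9,0],"dr":[0,0,0]},{"delta_pos":[-0.5,-0.9,0],"dr":[0,0,0]},{"delta_pos":[-0.5,-0.9,0],"dr":[0,0,0]},{"delta_pos":[0,-0.9,0],"dr":[0,0,0]},{"delta_pos":[0,-0.9,0],"dr":[0,0,0]}]'
$H '[{"delta_pos":[0,-0.9,0],"dr":[0,0,0]},{"delta_pos":[0,-0.9,0],"dr":[0,0,0]},{"delta_pos":[0,0,0],"dr":[0,0,0]},{"delta_pos":[0,0,0],"dr":[0,0,0]}]'
} | grep -E "eef|force: \["
python3 - <<'E'
from fit import *
p=np.load("p2.npy")
K={}
for n in("top","side"):
    I=save(n,n+"10.png"); print(n,[(x[0],Winv(p,x[0]/1000).round(4),x[1],x[2]) for x in plates(n,I,.07)])
    for q in("lever_knob","lever_pivot"): print(q,[(np.round(m["location"],1).tolist(),round(m["conf"],2)) for m in mark_of(n,q)][:3])
E
```

```text
eef_pos: [0.57, 0.0222, 0.1155]
force: [-2.1, -0.3, -1.4]
eef_pos: [0.5702, 0.0222, 0.1153]
force: [-5.1, 0.4, -0.2]
eef_pos: [0.5703, 0.0222, 0.1152]
force: [-8.5, 0.8, 2.1]
eef_pos: [0.4821, -0.1394, 0.1944]
force: [0.8, -1.2, -2.3]
eef_pos: [0.4822, -0.193, 0.1936]
force: [-0.0, 0.5, -2.5]
top []
lever_knob []
lever_pivot []
side []
lever_knob [([417.7, 213.0], 0.68), ([323.5, 167.7], 0.59), ([351.4, 163.1], 0.5)]
lever_pivot [([321.5, 165.9], 0.79)]
```

Run:
```python
from fit import *
p=np.load("p2.npy"); e=np.array(get_state()["eef_pos"])
d=-.035-Winv(p,(.5597,-.1081))[0]; print("d",d,-.035-Winv(p,(.570,.0222))[0],"knob",Winv(p,(.5397,-.2391)))
for n,u in(("top",(433,189)),("side",(324,166)),("side",(321.5,165.9))): print(n,Winv(p,at_z(n,u,.075)).round(4))
th=np.linspace(-1.15,0,13); px=0.001
x=px+.095*np.sin(th)-.016-d; z=.075+.095*np.cos(th)+.043
w=np.array([W(p,(a,-.243,b)) for a,b in zip(x,z)])
start=W(p,(x[0]-.012,-.243,z[0])); print("start",start.round(4),np.round((start-e)/.03,2)); print("approach",np.round((w[0]-start)/.03,2)); print(np.round(np.diff(w,axis=0)/.03,2).tolist()); print("end",w[-1])
```

```text
d 0.04254198670358082 0.04249175408679534 knob [-0.08720745 -0.23541502]
top [ 0.0013 -0.2335]
side [-0.0022 -0.2387]
side [ 0.0043 -0.2366]
start [ 0.4703 -0.2412  0.1568] [-0.41 -1.64 -1.23]
approach [ 0.4  -0.03  0.  ]
[[0.14, -0.01, 0.27], [0.16, -0.01, 0.26], [0.19, -0.01, 0.24], [0.21, -0.02, 0.22], [0.23, -0.02, 0.2], [0.25, -0.02, 0.18], [0.26, -0.02, 0.15], [0.27, -0.02, 0.13], [0.29, -0.02, 0.1], [0.29, -0.02, 0.07], [0.3, -0.02, 0.04], [0.3, -0.02, 0.01]]
end [ 0.5686793  -0.24898797  0.213     ]
```

```bash
H="python3 -m handwheel"
{ $H '[{"delta_pos":[-0.2,-0.6,0],"dr":[0,0,0]},{"delta_pos":[-0.21,-0.6,0],"dr":[0,0,0]},{"delta_pos":[0,-0.44,-0.3],"dr":[0,0,0]},{"delta_pos":[0,0,-0.6],"dr":[0,0,0]},{"delta_pos":[0,0,-0.33],"dr":[0,0,0]},{"delta_pos":[0,0,0],"dr":[0,0,0]},{"delta_pos":[0,0,0],"dr":[0,0,0]}]'
$H '[{"delta_pos":[0.2,-0.02,0],"dr":[0,0,0]},{"delta_pos":[0.2,-0.01,0],"dr":[0,0,0]},{"delta_pos":[0,0,0],"dr":[0,0,0]}]'
$H '[{"delta_pos":[0.14,-0.01,0.27],"dr":[0,0,0]},{"delta_pos":[0.16,-0.01,0.26],"dr":[0,0,0]},{"delta_pos":[0.19,-0.01,0.24],"dr":[0,0,0]},{"delta_pos":[0,0,0],"dr":[0,0,0]}]'
$H '[{"delta_pos":[0.21,-0.02,0.22],"dr":[0,0,0]},{"delta_pos":[0.23,-0.02,0.2],"dr":[0,0,0]},{"delta_pos":[0.25,-0.02,0.18],"dr":[0,0,0]},{"delta_pos":[0,0,0],"dr":[0,0,0]}]'
} | grep -E "eef|force: \["
```

```text
eef_pos: [0.4703, -0.2417, 0.1567]
force: [0.0, -0.1, -3.0]
eef_pos: [0.4827, -0.2427, 0.157]
force: [-0.9, -0.5, -3.0]
eef_pos: [0.4942, -0.2435, 0.1807]
force: [-12.4, 1.4, 3.4]
eef_pos: [0.517, -0.246, 0.1995]
force: [-7.4, -0.8, 1.2]
```

```bash
H="python3 -m handwheel"
{ $H '[{"delta_pos":[0.26,-0.02,0.15],"dr":[0,0,0]},{"delta_pos":[0.27,-0.02,0.13],"dr":[0,0,0]},{"delta_pos":[0.29,-0.02,0.1],"dr":[0,0,0]},{"delta_pos":[0,0,0],"dr":[0,0,0]}]'
$H '[{"delta_pos":[0.29,-0.02,0.07],"dr":[0,0,0]},{"delta_pos":[0.3,-0.02,0.04],"dr":[0,0,0]},{"delta_pos":[0,0,0],"dr":[0,0,0]},{"delta_pos":[0.2,-0.02,0.01],"dr":[0,0,0]},{"delta_pos":[0,0,0],"dr":[0,0,0]},{"delta_pos":[0,0,0],"dr":[0,0,0]}]'
} | grep -E "eef|force: \["
python3 - <<'E'
from fit import *
p=np.load("p2.npy"); e=get_state()["eef_pos"]; print("to end",np.round((np.array([.5687,-.249,.213])-e)/.03,2), "angle est",np.degrees(np.arcsin((Winv(p,e)[0]+.0425+.016-.001)/.095)))
K={}
for n in("side","top"):
    I=save(n,n+"11.png"); K[n]=[(np.round(m["location"],1).tolist(),round(m["conf"],2)) for m in mark_of(n,"lever_knob")][:3]; print(n,K[n], "upright knob expected",proj(n,W(p,(.001,-.2355,.17))))
E
```

```text
eef_pos: [0.5436, -0.2476, 0.2104]
force: [-0.0, -0.4, -2.7]
eef_pos: [0.5663, -0.2491, 0.2127]
force: [-0.3, -0.9, -3.1]
to end [0.08 0.   0.01] angle est -1.4622682374746745
side [([322.6, 140.2], 0.56)] upright knob expected [322.07656827 139.42010572]
top [([160.1, 345.2], 0.55), ([450.8, 197.6], 0.29)] upright knob expected [441.2912582  176.81053324]
```

```bash
H="python3 -m handwheel"
{ $H '[{"delta_pos":[-0.4,0.03,0],"dr":[0,0,0]},{"delta_pos":[-0.9,0,0],"dr":[0,0,0]},{"delta_pos":[-0.9,-0.4,0],"dr":[0,0,4]},{"delta_pos":[-0.9,-0.8,0],"dr":[0,0,4]},{"delta_pos":[-0.24,-0.9,0],"dr":[0,0,5]},{"delta_pos":[0,-0.9,0],"dr":[0,0,4]},{"delta_pos":[0,-0.9,0],"dr":[0,0,4]},{"delta_pos":[0,-0.7,0],"dr":[0,0,4]},{"delta_pos":[0,0,0],"dr":[0,0,0]},{"delta_pos":[0,0,0],"dr":[0,0,0]}]'
} | grep -E "eef|force: \["
python3 - <<'E'
from fit import *
p=np.load("p2.npy"); s=get_state(); print(np.round((np.array([.4662,-.3867,.0590])-s["eef_pos"])/.03,2), -159.5-np.degrees(s["ee_rot"][2]))
for n in("side","top"):
    I=save(n,n+"12.png"); c=proj(n,W(p,(.001,-.2355,.17))).astype(int); h=I[c[1]-25:c[1]+25,c[0]-35:c[0]+35].max(2)
    m=(h<45).astype(np.uint8); k,l,st,ce=cv2.connectedComponentsWithStats(m); print(n,c,[(st[j].tolist(),(ce[j]+c-[35,25]).round(1).tolist()) for j in range(1,k) if st[j,4]>25])
E
```

```text
eef_pos: [0.4648, -0.3862, 0.2126]
force: [0.4, -0.3, -2.9]
[ 0.05 -0.02 -5.12] 0.17835740645995202
side [322 139] [([32, 23, 9, 9, 60], [323.2, 141.0])]
top [441 176] [([15, 0, 7, 24, 64], [423.7, 160.1])]
```

```bash
H="python3 -m handwheel"
{ $H '[{"delta_pos":[0.05,-0.02,-0.9],"dr":[0,0,0]},{"delta_pos":[0,0,-0.9],"dr":[0,0,0]},{"delta_pos":[0,0,-0.9],"dr":[0,0,0]},{"delta_pos":[0,0,-0.9],"dr":[0,0,0]},{"delta_pos":[0,0,-0.8],"dr":[0,0,0]},{"delta_pos":[0,0,-0.5],"dr":[0,0,0]},{"delta_pos":[0,0,-0.2],"dr":[0,0,0]},{"delta_pos":[0,0,0],"dr":[0,0,0]},{"delta_pos":[0,0,0],"dr":[0,0,0]}]'
$H '[{"delta_pos":[0,0,-0.04],"dr":[0,0,0]},{"delta_pos":[0,0,0],"dr":[0,0,0]}]'
$H '[{"delta_pos":[0,0,-0.04],"dr":[0,0,0]},{"delta_pos":[0,0,0],"dr":[0,0,0]}]'
} | grep -E "eef|force: \["
```

```text
eef_pos: [0.4678, -0.3868, 0.0609]
force: [-0.2, -0.9, -2.6]
eef_pos: [0.4675, -0.3869, 0.0595]
force: [0.2, -0.2, -3.3]
eef_pos: [0.4671, -0.3868, 0.0576]
force: [0.1, -0.3, -2.7]
```

```bash
H="python3 -m handwheel"
{ $H '[{"delta_pos":[0,0,-0.03],"dr":[0,0,0]},{"delta_pos":[0,0,0],"dr":[0,0,0]},{"delta_pos":[0,0,0],"dr":[0,0,0]}]'
$H '[{"delta_pos":[0,0,0],"dr":[0,0,0]},{"delta_pos":[0,0,0],"dr":[0,0,0]},{"delta_pos":[0,0,0],"dr":[0,0,0]},{"delta_pos":[0,0,0],"dr":[0,0,0]}]' -0.2
$H '[{"delta_pos":[0,0,0.3],"dr":[0,0,0]},{"delta_pos":[0,0,0.8],"dr":[0,0,0]},{"delta_pos":[0,0,0.9],"dr":[0,0,0]},{"delta_pos":[0,0,0.9],"dr":[0,0,0]},{"delta_pos":[0,0,0.9],"dr":[0,0,0]},{"delta_pos":[0,0,0.9],"dr":[0,0,0]},{"delta_pos":[0,0,0.5],"dr":[0,0,5]},{"delta_pos":[-0.4,0.3,0],"dr":[0,0,6]},{"delta_pos":[-0.4,0.5,0],"dr":[0,0,6]},{"delta_pos":[0,0,0],"dr":[0,0,0]}]'
} | grep -E "eef|force: \[|width"
python3 - <<'E'
from fit import *
p=np.load("p2.npy"); a=save("top","top13.png"); b=save("side","side13.png")
for n,I in(("top",a),("side",b)):
  print(n,[(x[0],Winv(p,x[0]/1000).round(4),x[1],x[2]) for x in plates(n,I,.07)],[(np.round(m["location"],1).tolist(),round(m["conf"],2)) for m in mark_of(n,"lever_knob")][:3])
cv2.imwrite("pics/crop13.png",np.hstack([cv2.resize(a[140:300,240:540],(400,300),interpolation=cv2.INTER_CUBIC)[:,:400],cv2.resize(b[115:315,200:420],(400,360),interpolation=cv2.INTER_CUBIC)[:300]])[:,:,::-1])
cv2.imwrite("pics/crop13.png",np.vstack([cv2.resize(a[140:290,230:530],(800,400),interpolation=cv2.INTER_CUBIC)[:300],cv2.resize(b[120:270,220:420],(800,600),interpolation=cv2.INTER_CUBIC)[:300]])[:,:,::-1])
E
```

```text
eef_pos: [0.4672, -0.3869, 0.0571]
force: [-0.8, 1.2, 4.4]
width: 0.0237
eef_pos: [0.4671, -0.3868, 0.0565]
force: [0.5, -0.0, -0.1]
width: 0.0495
eef_pos: [0.4419, -0.3617, 0.2137]
force: [0.0, -0.8, 0.9]
width: 0.053
top [] []
side [] [([322.6, 140.5], 0.46)]
```

View pics/crop13.png

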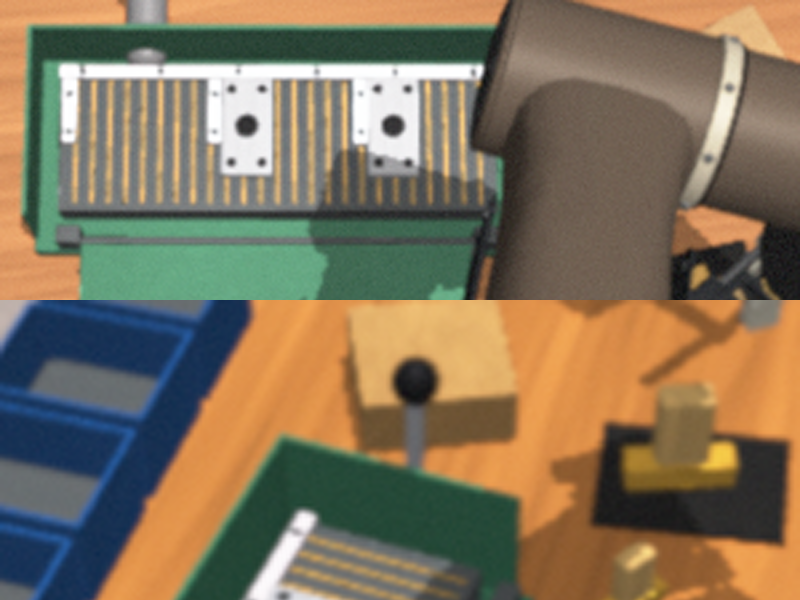

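The crop shows both plates touching the rail and their stops: (247,125) and (393,125) in the top half. The lever stands upright with its knob at (414,380), and the push block stands on the mat at (680,435). Checking the lever angle numerically and moving to the bar.

```bash
H="python3 -m handwheel"
{ $H '[{"delta_pos":[0,0.9,0],"dr":[0,0,4.8]},{"delta_pos":[0,0.9,0],"dr":[0,0,4.8]},{"delta_pos":[0,0.9,0],"dr":[0,0,4.8]},{"delta_pos":[0,0.9,0],"dr":[0,0,4.8]},{"delta_pos":[0,0.9,0],"dr":[0,0,4.8]},{"delta_pos":[0,0.9,0],"dr":[0,0,4.8]},{"delta_pos":[0,0.9,0],"dr":[0,0,4.8]},{"delta_pos":[0,0.9,0],"dr":[0,0,4.8]},{"delta_pos":[0,0.9,0],"dr":[0,0,4.8]},{"delta_pos":[0,0.9,0],"dr":[0,0,4.7]}]' 0.5
$H '[{"delta_pos":[-0.1,0.9,0],"dr":[0,0,0]},{"delta_pos":[-0.08,0.9,0],"dr":[0,0,0]},{"delta_pos":[0,0.9,0],"dr":[0,0,0]},{"delta_pos":[0,0.53,-0.5],"dr":[0,0,0]},{"delta_pos":[0,0,-0.5],"dr":[0,0,0]},{"delta_pos":[0,0,0],"dr":[0,0,0]},{"delta_pos":[0,0,0],"dr":[0,0,0]},{"delta_pos":[0,0,0],"dr":[0,0,0]}]'
} | grep -E "eef|force: \[|width|rot"
python3 - <<'E'
from fit import *
p=np.load("p2.npy"); s=get_state(); print(np.round((np.array([.4366,.0052,.0550])-s["eef_pos"])/.03,2), -94.55-np.degrees(s["ee_rot"][2]),s["width"])
def angle(n,kn):
    f=lambda t:proj(n,W(p,(t[1]+.095*np.sin(t[0]),-.2355,.075+.095*np.cos(t[0]))))-kn
    return least_squares(lambda t:f([t[0],.001]),[0.]).x, f([0,.001]), f([.05,.001])-f([0,.001])
a=grab_frame("top"); b=grab_frame("side")
for n,I in(("top",a),("side",b)):
    c=proj(n,W(p,(.001,-.2355,.17))); x,y=c.astype(int); m=(I[y-14:y+15,x-14:x+15].max(2)<60).astype(np.uint8)
    k,l,st,ce=cv2.connectedComponentsWithStats(m)
    if k>1:
        j=1+np.argmax(st[1:,4]); kn=ce[j]+[x-14,y-14]; print(n,st[j],kn,c,angle(n,kn))
E
```

```text
eef_pos: [0.4435, -0.0918, 0.2127]
ee_rot: [-3.142, -0.0, -1.65]
force: [1.2, -0.2, 0.7]
width: 0.0221
eef_pos: [0.4383, 0.004, 0.1833]
ee_rot: [-3.141, 0.0, -1.653]
force: [0.2, 0.5, -1.0]
width: 0.0221
[-0.06  0.04 -4.28] 0.15402695471833283 0.022053091644587075
top [  9  11  12  13 127] [441.21259843 178.96850394] [441.2912582  176.81053324] (array([-0.05170351]), array([ 0.07865977, -2.1579707 ]), array([-0.08095609, -2.04728018]))
side [11 11  9 10 74] [323.28378378 140.32432432] [322.07656827 139.42010572] (array([-0.03973823]), array([-1.20721552, -0.9042186 ]), array([-1.70952421, -0.40619936]))
```

The lever is within about 0.05 rad of upright in both views, which is good enough. Now shutting the flap.

```bash
H="python3 -m handwheel"
{ $H '[{"delta_pos":[-0.06,0.04,-0.9],"dr":[0,0,0.15]},{"delta_pos":[0,0,-0.9],"dr":[0,0,0]},{"delta_pos":[0,0,-0.8],"dr":[0,0,0]},{"delta_pos":[0,0,-0.6],"dr":[0,0,0]},{"delta_pos":[0,0,0],"dr":[0,0,0]},{"delta_pos":[0,0,-0.4],"dr":[0,0,0]},{"delta_pos":[0,0,-0.4],"dr":[0,0,0]},{"delta_pos":[0,0,-0.27],"dr":[0,0,0]},{"delta_pos":[0,0,0],"dr":[0,0,0]},{"delta_pos":[0,0,0],"dr":[0,0,0]}]'
$H '[{"delta_pos":[0,0,0],"dr":[0,0,0]},{"delta_pos":[0,0,0],"dr":[0,0,0]},{"delta_pos":[0,0,0],"dr":[0,0,0]},{"delta_pos":[0,0,0],"dr":[0,0,0]}]' 1 30
} | grep -E "eef|force: |width"
```

```text
eef_pos: [0.4365, 0.0055, 0.0551]
force: [0.6, -0.7, -0.6]
width: 0.0221
gripper_force: 0.6
eef_pos: [0.4403, 0.0056, 0.0563]
force: [16.2, -13.1, -6.8]
width: 0.0128
gripper_force: 30.0
```

```bash
H="python3 -m handwheel"
{ $H '[{"delta_pos":[0.1,0,0.2],"dr":[0,0,0]},{"delta_pos":[0.02,0,0.4],"dr":[0,0,0]},{"delta_pos":[0.06,-0.01,0.4],"dr":[0,0,0]},{"delta_pos":[0.1,-0.01,0.39],"dr":[0,0,0]},{"delta_pos":[0.14,-0.01,0.37],"dr":[0,0,0]}]'
$H '[{"delta_pos":[0.18,-0.01,0.36],"dr":[0,0,0]},{"delta_pos":[0.22,-0.02,0.34],"dr":[0,0,0]},{"delta_pos":[0.25,-0.02,0.31],"dr":[0,0,0]},{"delta_pos":[0.28,-0.02,0.28],"dr":[0,0,0]},{"delta_pos":[0.31,-0.02,0.25],"dr":[0,0,0]}]'
} | grep -E "eef|force: |width"
```

```text
eef_pos: [0.4553, 0.0052, 0.1096]
force: [36.2, -14.2, -31.7]
width: 0.0132
gripper_force: 30.0
eef_pos: [0.4889, 0.0029, 0.1518]
force: [24.0, 0.9, -45.9]
width: 0.0128
gripper_force: 30.0
```

```bash
H="python3 -m handwheel"
{ $H '[{"delta_pos":[0.12,0,-0.15],"dr":[0,0,0]},{"delta_pos":[0,0,0],"dr":[0,0,0]}]'
} | grep -E "eef|force: |width"
```

```text
eef_pos: [0.4887, 0.0023, 0.1503]
force: [-7.9, 5.7, 12.2]
width: 0.0135
gripper_force: 30.0
```

```bash
H="python3 -m handwheel"
{ $H '[{"delta_pos":[0.34,-0.03,0.22],"dr":[0,0,0]},{"delta_pos":[0.36,-0.03,0.17],"dr":[0,0,0]},{"delta_pos":[0,0,0],"dr":[0,0,0]}]'
$H '[{"delta_pos":[0.37,-0.03,0.13],"dr":[0,0,0]},{"delta_pos":[0.39,-0.03,0.08],"dr":[0,0,0]},{"delta_pos":[0,0,0],"dr":[0,0,0]}]'
$H '[{"delta_pos":[0.3,-0.02,0.03],"dr":[0,0,0]},{"delta_pos":[0.15,-0.01,0.01],"dr":[0,0,0]},{"delta_pos":[0,0,0],"dr":[0,0,0]}]'
} | grep -E "eef|force: |width"
```

```text
eef_pos: [0.5088, 0.0001, 0.162]
force: [-10.1, 4.9, 15.3]
width: 0.0127
gripper_force: 30.0
eef_pos: [0.5327, -0.0021, 0.1685]
force: [-4.9, 0.8, 10.3]
width: 0.013
gripper_force: 30.0
eef_pos: [0.5458, -0.003, 0.1696]
force: [-4.4, 1.4, 9.5]
width: 0.0133
gripper_force: 30.0
```

Approaching the shut stop; small steps until the force rises.

```bash
H="python3 -m handwheel"
{ $H '[{"delta_pos":[0.1,-0.01,0.02],"dr":[0,0,0]},{"delta_pos":[0,0,0],"dr":[0,0,0]}]'
$H '[{"delta_pos":[0.08,-0.01,0],"dr":[0,0,0]},{"delta_pos":[0,0,0],"dr":[0,0,0]}]'
$H '[{"delta_pos":[0.08,-0.01,0],"dr":[0,0,0]},{"delta_pos":[0,0,0],"dr":[0,0,0]}]'
} | grep -E "eef|force: "
```

```text
eef_pos: [0.5479, -0.0032, 0.1697]
force: [-5.6, 1.3, 7.8]
gripper_force: 30.0
eef_pos: [0.5504, -0.0034, 0.1697]
force: [-6.7, 2.1, 7.1]
gripper_force: 30.0
eef_pos: [0.5528, -0.0036, 0.1696]
force: [-5.6, 2.5, 5.8]
gripper_force: 30.0
```

```bash
H="python3 -m handwheel"
{ $H '[{"delta_pos":[0.08,-0.01,0],"dr":[0,0,0]},{"delta_pos":[0,0,0],"dr":[0,0,0]}]'
$H '[{"delta_pos":[0.08,-0.01,0],"dr":[0,0,0]},{"delta_pos":[0,0,0],"dr":[0,0,0]}]'
$H '[{"delta_pos":[0.08,-0.01,0],"dr":[0,0,0]},{"delta_pos":[0,0,0],"dr":[0,0,0]}]'
} | grep -E "eef|force: \["
```

```text
eef_pos: [0.5552, -0.0039, 0.1696]
force: [-6.3, 2.9, 6.3]
eef_pos: [0.5554, -0.004, 0.1695]
force: [-16.0, 7.6, 14.0]
eef_pos: [0.5555, -0.004, 0.1695]
force: [-25.9, 11.0, 22.3]
```

```bash
H="python3 -m handwheel"
{ $H '[{"delta_pos":[-0.12,0.01,-0.03],"dr":[0,0,0]},{"delta_pos":[0,0,0],"dr":[0,0,0]}]'
$H '[{"delta_pos":[0,0,0],"dr":[0,0,0]},{"delta_pos":[0,0,0],"dr":[0,0,0]},{"delta_pos":[0,0,0],"dr":[0,0,0]}]' 0
$H '[{"delta_pos":[0,0,0.3],"dr":[0,0,0]},{"delta_pos":[0,0,0.8],"dr":[0,0,0]},{"delta_pos":[0,0,0.9],"dr":[0,0,0]},{"delta_pos":[-0.5,0.5,0.9],"dr":[0,0,0]},{"delta_pos":[-0.8,0.9,0],"dr":[0,0,0]},{"delta_pos":[-0.8,0.9,0],"dr":[0,0,0]},{"delta_pos":[-0.8,0.9,0],"dr":[0,0,0]},{"delta_pos":[-0.5,0.9,0],"dr":[0,0,0]},{"delta_pos":[0,0.9,0],"dr":[0,0,0]},{"delta_pos":[0,0.9,0],"dr":[0,0,0]}]'
$H '[{"delta_pos":[0,0.9,0],"dr":[0,0,0]},{"delta_pos":[0,0.9,0],"dr":[0,0,0]},{"delta_pos":[0,0.9,0],"dr":[0,0,0]},{"delta_pos":[0,0.9,0],"dr":[0,0,0]},{"delta_pos":[0,0,0],"dr":[0,0,0]},{"delta_pos":[0,0,0],"dr":[0,0,0]}]'
} | grep -E "eef|force: \[|width"
python3 - <<'E'
from fit import *
a=save("top","top14.png"); b=save("side","side14.png"); print(get_state()["t"])
d=lambda n,I:cv2.resize(I,(400,300))
A=cv2.resize(a[135:285,230:530],(800,400),interpolation=cv2.INTER_CUBIC)
B=cv2.resize(b[120:320,200:470],(270,200)); 
cv2.imwrite("pics/fin.png",np.vstack([A,np.hstack([cv2.resize(a,(267,200)),cv2.resize(b,(267,200)),B[:,:266]])])[:,:,::-1])
for n,I,J in(("top",a,"top0.png"),("side",b,"side0.png")):
    for q in("tin","discbox","wrench","mug","flange","tape","boltjar","flap_bar"): print(n,q,[np.round(m["location"]).tolist() for m in mark_of(n,q)][:1],end=" ")
E
```

```text
eef_pos: [0.5553, -0.0039, 0.1695]
force: [-13.1, 5.6, 15.9]
width: 0.013
eef_pos: [0.5581, -0.0043, 0.1683]
force: [-0.1, -0.0, 0.1]
width: 0.0315
eef_pos: [0.4557, 0.1738, 0.2561]
force: [0.7, 0.4, 0.5]
width: 0.0438
eef_pos: [0.4559, 0.281, 0.255]
force: [0.2, -1.8, -0.6]
width: 0.0438
70.15
top tin [] top discbox [[498.0, 177.0]] top wrench [[204.0, 175.0]] top mug [[158.0, 349.0]] top flange [[268.0, 330.0]] top tape [[426.0, 311.0]] top boltjar [[498.0, 329.0]] top flap_bar [[335.0, 218.0]] side tin [[238.0, 447.0]] side discbox [] side wrench [[203.0, 352.0]] side mug [[375.0, 450.0]] side flange [[392.0, 344.0]] side tape [[240.0, 449.0]] side boltjar [[444.0, 178.0]] side flap_bar [[301.0, 202.0]]
```

View pics/fin.png

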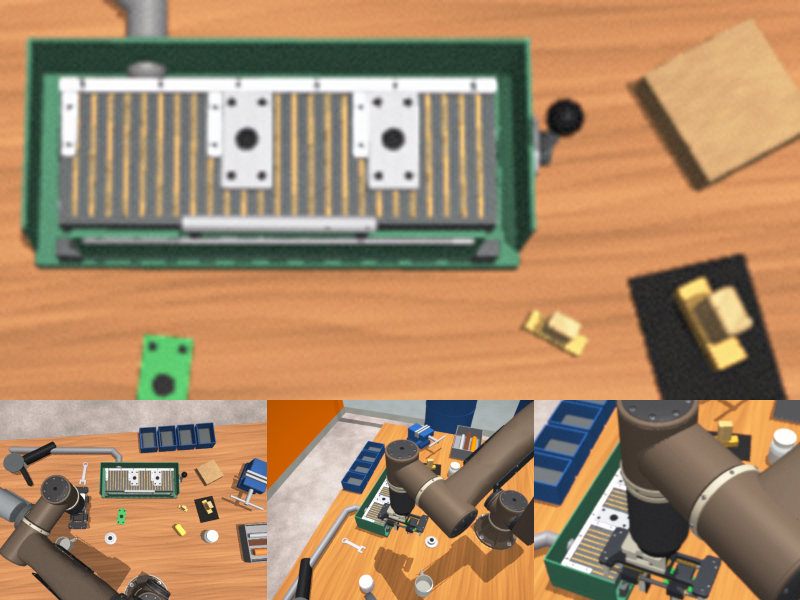

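The final picture shows:
- **Flap and lever:** the flap is shut, with its bar at crop (278,224), and the lever is up with its knob at (565,117).
- **Plates:** both plates are home.
- **Block and the rest:** the block stands on its mat, and the other things are where they started.

Handing in.

```bash
python3 -c "
from station import job_done; print(job_done())"
```

```text
the job is handed in; nothing more can be done
None
```

I handed the job in at about 70 s: both plates (only two were on the bench) are home in the middle and right corners, the lever is up to within about 0.05 rad, the push block is on its mat and the guard is shut; the wrist force reached about 56 N while closing the guard, under the 120 N limit.

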